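# Turn a degreased rack plate over with the lifter

### The job

Take the lifter from its rest, slide its blade under the free edge of the red-faced plate on the turning stand and, with a turn of the wrist that tilts the lifter, tip the plate over the step so that it lies flat on the cork bed with its bare metal face up. The plate has been degreased for painting, so only the lifter may touch it, never the gripper or arm. Then lay the lifter back on its rest, right way up, and leave the cartons and the tin where they stand.

Things in the scene. Friction and masses are not known exactly. Their poses are not given: they have to be found in the camera images.
- stand: Fixed plywood turning stand, 170 mm wide (x). Origin on the table under the middle of the step, z up. The step is an upright face at y = 0 along x. On the -y side two red rails (12 mm wide, at x = +-55 mm, y = -75 to 0 mm) have tops 80 mm above the table. On the +y side is the cork bed, top 90 mm above the table, y = 0 to 155 mm, with an 8 mm red lip at its end.
- step (a point): Middle of the step's top edge, 90 mm above the table; the stand's axes. The step is 10 mm higher than the rails. On the -y side nothing of the stand lies beyond y = -90 mm, and the space under the plate's free edge is open down to the 12 mm thick base.
- plate_center (a point): Centre of the loose plate, 130 (x) x 110 (y) x 6 (z) mm, 0.13-0.24 kg, +z face red, -z face bare metal. It starts red up on the rails, axes nearly the stand's, one 130 mm edge 2-12 mm from the step, the opposite free edge jutting about 40 mm past the rail ends. Raised by the free edge it pivots on its other edge against the step; pushed past upright it falls over onto the cork.
- plate: The whole plate, with the same origin and axes.
- lifter_grip (a point): Centre of the lifter's square wooden handle: 120 mm long (x), 24 wide (y), 24 high (z). +x points to the blade, +z up. A cranked steel spatula, 0.14-0.19 kg, balance point 37 mm ahead of and 11 mm below here. A neck runs from the handle's front down to the blade, parallel to the handle: x = 90 to 170 mm, 50 mm wide, 3 mm thick, mid-plane 40 mm below this point.
- lifter_tip (a point): Middle of the blade's front edge, on its mid-plane: at (170, 0, -40) mm from the handle's centre in the lifter's axes.
- lifter: The whole lifter, origin at the handle's centre, same axes.
- rest: Fixed grey tool rest, 140 (x) by 80 mm (y), origin on the table under its centre. Two cross-pieces 12 mm thick at x = +-47 mm, tops at 58 mm, carry the handle along x, its centre 70 mm above the table. Between them 82 mm is open for the fingers. Horns 10 mm high leave 60 mm across for the handle. The lifter starts here, blade to +x.
- carton_a: Bystander: brown carton 60 x 110 x 65 mm, loose; origin at the centre of its underside.
- carton_b: Bystander: yellow carton 60 x 100 x 55 mm, loose; origin at the centre of its underside.
- tin: Bystander: grey tin, 70 mm diameter, 100 mm high, loose; origin at the centre of its underside.
Things that resemble listed ones, but are neither listed nor needed, are in the scene too. Leave any pink or purple look-alike of the lifter alone.

How it is judged:
By the outcome, as a careful person would: the job done as asked, in the order asked, and still so for the second after the job is handed in, with the robot touching nothing.
It also fails if it takes over 58 s, if anything falls off the work surface, if the arm or the gripper's body presses on something with over 40 N, if the wrist force passes 120 N, or if a joint passes its speed limit or range.

### The arm

A 7-joint arm with a two-finger parallel gripper is mounted at the origin on the work surface. World frame = base frame: x ahead of the robot, y to its left, z up, the work surface at z = 0. Lengths are in m, angles in rad, forces in N, time in s.
With the tool pointing down it reaches from about 0.4 to 0.85 m from the base axis. Payload 4.5 kg.
Tool frame: the origin (TCP) lies midway between the tips of the shut fingers; the grasp point (between the pads) lies 19 mm behind it; z points along the fingers, y is the direction in which the jaws open and shut (so a half turn about z gives the same grasp; the last joint's range is limited). The gripper opens to 88 mm and grips with 3 to 60 N. Pads are 18 mm wide; open, the fingers measure 123 mm over their backs; the gripper's body (75 mm by 187 mm) begins 45 mm behind the grasp point.
Start: joints at [1.245, 0.689, -0.195, 1.565, 0.157, 0.902, -0.215], TCP at [0.22, -0.585, 0.239] pointing down, gripper open.
Joint ranges: [-3.01, 3.01], [-0.46, 2.08], [-1.47, 1.51], [0.13, 2.56], [-1, 4.14], [0.04, 2.09], [-2.66, 2.66]. Speed limits (rad/s): [2.57, 2.57, 3.14, 3.14, 3.14, 3.14, 3.14].

### API

Orientations are given as a unit quaternion [x, y, z, w].
In Python, from plant import get_state, snapshot, finish_job, find_in gives the robot as it stands.
- The arm moves only by the shell command python3 -m creep 'ROWS' [OPENING] [FORCE]. ROWS is JSON, one flat list of numbers, 6 for each row, row after row: the shift along the tool's x, y, z in mm, then the turn, a rotation vector about the tool's x, y, z in degrees. In form: [tx, ty, tz, wx, wy, wz, tx, ty, tz, wx, wy, wz, ...]. A call has 1 to 5 rows; each row shifts and turns the pose as measured when the row begins, along the tool's axes as they then stand; what a row does not reach is not made up. A row lasts 1/12 s, in which the tool goes at most 41.7 mm and 7.16 degrees, less where a joint would pass 70% of its speed; a pose out of reach is approached as far as the arm can. A call is refused whole if a number of a shift passes 41.7 or a number of a turn 7.16, either way. A call with a gripper value outside its range is refused whole. OPENING is the finger opening in mm, from 0 to 88.1, set as the call begins (- or left out, the last holds). The fingers move at their own pace and stop on an object; FORCE is the grip in N (left out, the last holds). Time passes only in rows, so rows that do not move let the fingers close. It gives the time, the measured TCP pose, the force and the opening at its end, in the units of the state.
- get_state(): the state, without advancing time (a new reading comes with each control period).
- snapshot(name): name is "scene" or "top" or "wrist"; returns a dict with "color" (384x512x3 uint8, red, green, blue), "intrinsics" (3x3 intrinsics, pixels), "extrinsics" (4x4, takes a point from world to camera coordinates). Camera axes: x right, y down, z forward; pixel columns grow to the right and rows downward; lengths in m; the calibration is good to about 2 mm. A picture is of the moment at which its call begins. There is no depth.
- finish_job(): hands the job in, once; it reports no verdict.
Trained networks look in the newest picture that a camera, given by its name, has taken for a name from the list of things; names that differ only in an ending like _2 or _b are one class to them, and where a whole thing is asked for, a point or a joint stands for the part that bears it (a point fixed in the world has none). Each returns a list of dicts, best first, with "score" (0 to 1); they miss things now and then, are a little off and sometimes report something else, mostly with a low value. They report only what shows in the picture. A call takes as long as a camera call. They do not tell look-alikes from the thing itself.
- find_in(thing, camera): "xy" ([column, row] in pixels, amid what is visible of it).
The state is a dict: "clock": time; "q": joint angles; "qd": joint speeds; "joint_torque": joint torques, N m; "tool_pos": TCP position; "eef_rot": TCP orientation; "contact_force": force on the tool from outside, world axes, zero at the start; "moment": the same for the moment, N m; "opening": opening from 0.0 (shut) to 1.0 (fully open).
Only numpy, scipy, OpenCV 4.12 (cv2) and the standard library are available. Lean on these libraries where they do the work, as an engineer would, in place of code of your own. Each camera call takes 0.05 s, during which the arm holds its last target.

## Working session

There is one attempt and no reset: what is moved stays moved. The work goes in short steps, Python scripts to look and compute and a shell command to move; the robot and the scene stay as the last step left them, time stands still between calls to the robot, and variables do not carry over. Pictures are saved under pics/ and viewed, and the job is handed in when it is done.

```bash
ls; mkdir -p pics
cat > h.py <<'E'
import numpy as np,cv2
from plant import get_state,snapshot,finish_job,find_in
from scipy.spatial.transform import Rotation as R
def shot(n,f=None):
    s=snapshot(n)
    if f: cv2.imwrite('pics/'+f,cv2.cvtColor(s['color'],cv2.COLOR_RGB2BGR))
    return s
def proj(s,p):
    p=np.atleast_2d(p);E=np.array(s['extrinsics']);c=p@E[:3,:3].T+E[:3,3];u=c@np.array(s['intrinsics']).T
    return u[:,:2]/u[:,2:]
def ray(s,uv,z):
    E=np.array(s['extrinsics']);K=np.array(s['intrinsics']);d=E[:3,:3].T@np.linalg.solve(K,[uv[0],uv[1],1]);o=-E[:3,:3].T@E[:3,3]
    return o+d*(z-o[2])/d[2]
E
python3 - <<'E'
from h import *
for n in ['scene','top','wrist']:
    s=shot(n,n+'0.png')
    E=np.array(s['extrinsics']);print(n,-E[:3,:3].T@E[:3,3])
    np.savez(n+'0.npz',**s)
    if n!='wrist':
        for t in ['lifter_grip','lifter_tip','plate_center','step','rest','stand','carton_a','carton_b','tin']:
            print(t,[(np.round(d['xy']).tolist(),round(d['score'],2)) for d in find_in(t,n)][:4])
print(get_state())
E
```

```text
pics
scene [ 1.12721047 -0.072041    0.99885348]
lifter_grip [([172.0, 209.0], 0.83), ([110.0, 192.0], 0.78), ([362.0, 214.0], 0.64), ([150.0, 125.0], 0.57)]
lifter_tip [([152.0, 129.0], 0.76), ([172.0, 206.0], 0.6), ([361.0, 213.0], 0.53)]
plate_center [([366.0, 212.0], 0.71), ([170.0, 210.0], 0.45)]
step [([413.0, 219.0], 0.68)]
rest [([188.0, 187.0], 0.94)]
stand [([413.0, 218.0], 0.94)]
carton_a [([289.0, 283.0], 0.6)]
carton_b [([289.0, 283.0], 0.6)]
tin [([304.0, 156.0], 0.9)]
top [ 0.42494446 -0.15929741  1.44480742]
lifter_grip [([319.0, 175.0], 0.82), ([374.0, 186.0], 0.66)]
lifter_tip [([320.0, 175.0], 0.91), ([366.0, 274.0], 0.8), ([374.0, 182.0], 0.67), ([313.0, 208.0], 0.56)]
plate_center [([154.0, 185.0], 0.6)]
step [([106.0, 198.0], 0.72)]
rest [([315.0, 209.0], 0.84)]
stand [([107.0, 194.0], 0.67)]
carton_a [([268.0, 252.0], 0.85), ([206.0, 124.0], 0.74)]
carton_b [([268.0, 252.0], 0.85), ([206.0, 124.0], 0.74)]
tin [([204.0, 245.0], 0.58)]
wrist [ 0.29440683 -0.55610753  0.38482026]
{'clock': 1.05, 'q': array([ 1.24481404,  0.68912626, -0.19463717,  1.56525246,  0.15730032,
        0.90251316, -0.21511115]), 'qd': array([ 4.04797192e-05, -3.25080093e-04,  9.74548357e-04,  7.25263398e-04,
        2.23388259e-04, -1.04376064e-03, -1.13749922e-03]), 'joint_torque': array([ 3.74721876e-04, -5.27518272e+01, -1.26708940e+00, -1.53754288e+01,
       -5.19341289e-02, -7.71785944e-04,  9.12953851e-06]), 'tool_pos': array([ 0.22010205, -0.58500536,  0.23873997]), 'eef_rot': array([9.83860110e-01, 1.78939324e-01, 2.65086932e-05, 3.79951004e-05]), 'contact_force': array([-0.59111127,  0.20718982,  0.06033201]), 'moment': array([ 0.01498985,  0.05547192, -0.04571735]), 'opening': 1.0016780272807102}
```

View pics/scene0.png

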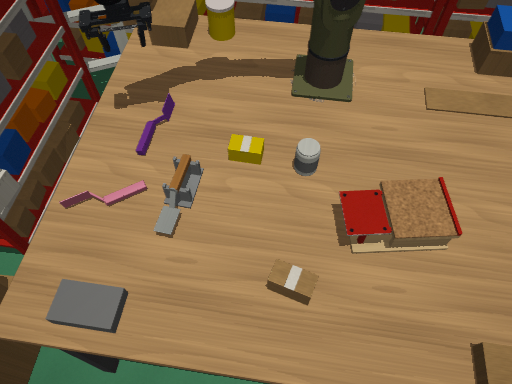

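View pics/top0.png

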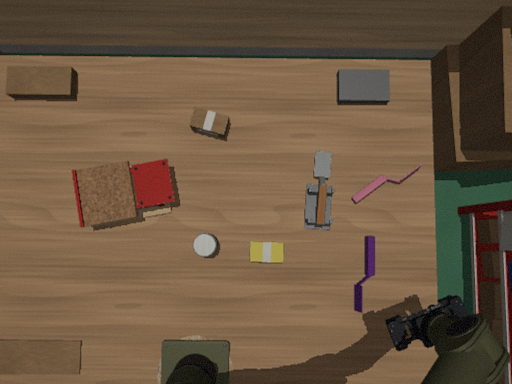

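View pics/wrist0.png

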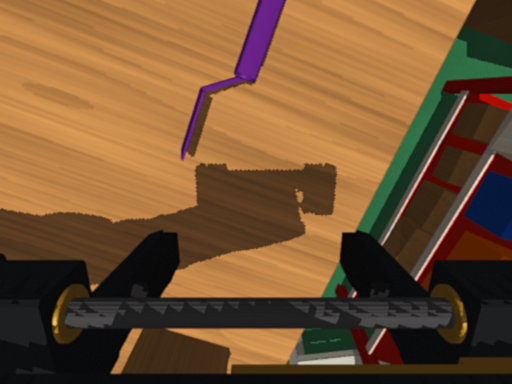

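Run:
```python
import cv2
a=cv2.imread('pics/top0.png');b=cv2.imread('pics/scene0.png')
c=a[130:300,50:250];cv2.imwrite('pics/c1.png',cv2.resize(c,None,fx=3.5,fy=3.5,interpolation=2))
c=a[140:300,260:420];cv2.imwrite('pics/c2.png',cv2.resize(c,None,fx=3.7,fy=3.7,interpolation=2))
c=b[90:260,80:260];cv2.imwrite('pics/c3.png',cv2.resize(c,None,fx=3.5,fy=3.5,interpolation=2))
c=b[130:310,300:500];cv2.imwrite('pics/c4.png',cv2.resize(c,None,fx=3.3,fy=3.3,interpolation=2))
```

```text
(no output)
```

View pics/c1.png

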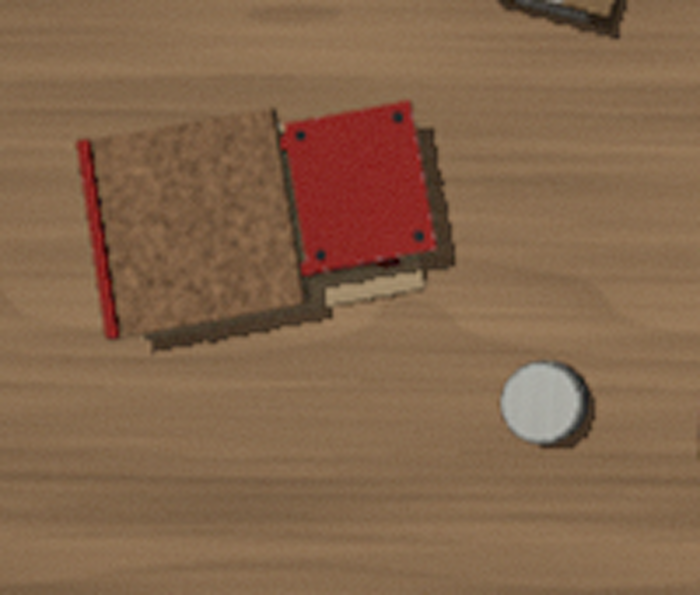

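View pics/c2.png

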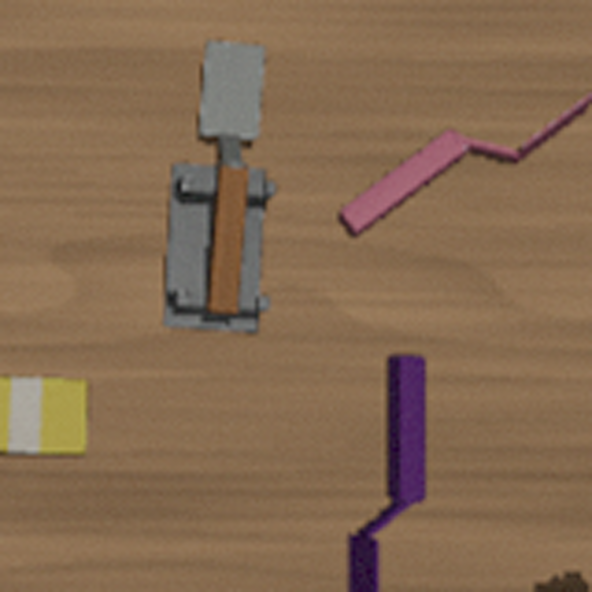

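View pics/c3.png

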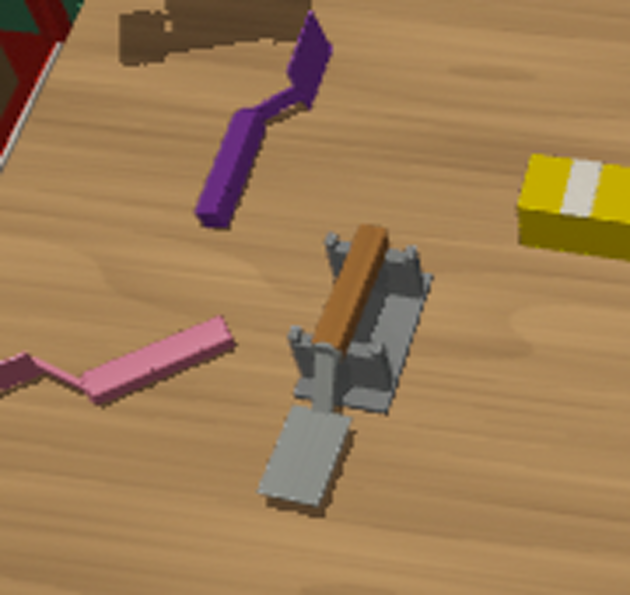

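View pics/c4.png

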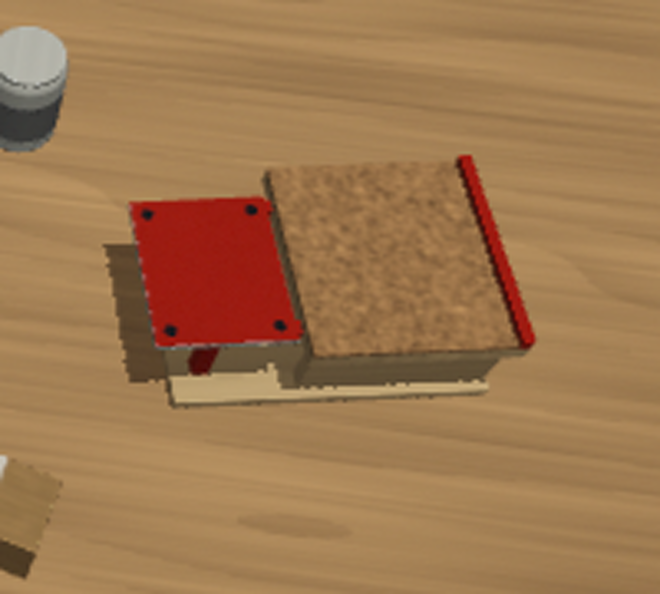

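```bash
cat > fit.py <<'E'
from h import *
from scipy.optimize import least_squares
S={n:dict(np.load(n+'0.npz')) for n in ['scene','top']}
def fit(name,objs,z=0,x0=(0.5,0,0)):
    # objs: list (cam, localpts, uv)
    def world(p,L): 
        c,s=np.cos(p[2]),np.sin(p[2]);L=np.array(L)/1000
        return np.c_[p[0]+c*L[:,0]-s*L[:,1],p[1]+s*L[:,0]+c*L[:,1],z+L[:,2]]
    f=lambda p:np.concatenate([(proj(S[c],world(p,L))-uv).ravel() for c,L,uv in objs])
    r=min((least_squares(f,list(x0)+[]+[] if 0 else [x0[0],x0[1],a],loss='soft_l1') for a in np.arange(-3,3,.8)),key=lambda r:r.cost)
    print(name,'x,y,yaw',r.x.round(4),np.degrees(r.x[2]).round(2),'rms',np.sqrt(np.mean(r.fun**2)).round(2))
    for c,L,uv in objs: print('  ',c,(proj(S[c],world(r.x,L))-uv).round(1).tolist())
    return r.x
t=lambda a,k,o:np.array(a,float)/k+np.array(o)
# +y stand towards lip => image left in top
st=[[-85,0,90],[85,0,90],[-85,163,98],[85,163,98]]
pl=[[-65,55,3],[65,55,3],[65,-55,3],[-65,-55,3]]
c1=lambda a:t(a,3.5,(50,130)); c4=lambda a:t(a,3.3,(300,130)); c2=lambda a:t(a,3.7,(260,140)); c3=lambda a:t(a,3.5,(80,90))
# world layout: top image up = world +x?, left = +y
fit('stand',[('top',st,c1([(303,303),(275,110),(110,338),(78,142)])),('scene',st,c4([(266,170),(312,355),(470,155),(535,345)]))])
fit('plate',[('top',pl,c1([(304,274),(283,124),(410,101),(437,250)])),('scene',pl,c4([(272,200),(300,340),(157,347),(131,204)]))],z=.083)
fit('handle',[('top',[[60,12,12],[60,-12,12],[-60,-12,12],[-60,12,12]],c2([(219,167),(248,168),(238,313),(208,311)])),
 ('scene',[[-60,-12,12],[-60,12,12],[60,-12,12],[60,12,12]],c3([(361,226),(388,231),(316,344),(342,346)])),],z=.07)
bl=[[170,25,-38.5],[170,-25,-38.5],[90,-25,-38.5],[90,25,-38.5]]
fit('blade',[('top',bl,c2([(206,41),(266,46),(257,140),(198,135)])),('scene',bl,c3([(323,508),(260,492),(296,403),(352,416)]))],z=.07)
for c,uv in [('tin',(204,244)),('yel',(267,252)),('brown',(210,123)),]: print(c,ray(S['top'],uv,{'tin':.1,'yel':.055,'brown':.065}[c]).round(3))
print('purple',ray(S['top'],(370,237),.02),ray(S['top'],(358,310),.02),'pink',ray(S['top'],(353,200),.02))
E
python3 fit.py
```

```text
stand x,y,yaw [0.5586 0.1869 0.1872] 10.72 rms 0.71
   top [[-0.4, 0.1], [-1.2, -0.9], [-1.3, -0.1], [-0.4, -0.9]]
   scene [[-0.3, -0.8], [-0.2, 0.2], [-0.9, -0.0], [-1.0, -0.6]]
plate x,y,yaw [0.5755 0.1296 0.1851] 10.61 rms 0.84
   top [[-0.3, -0.5], [-0.9, -0.4], [-0.8, -0.2], [-1.6, -0.1]]
   scene [[-2.1, -0.9], [-0.1, 0.4], [-0.6, -0.2], [-0.5, -0.8]]
handle x,y,yaw [ 0.5167 -0.3751  6.2131] 355.98 rms 0.92
   top [[-1.2, -0.9], [-1.1, -0.5], [-0.9, 0.3], [-0.8, 0.2]]
   scene [[-0.8, -1.3], [-0.5, -1.3], [-1.7, -0.5], [-0.6, 0.5]]
blade x,y,yaw [ 0.5158 -0.3766 -0.0762] -4.37 rms 0.81
   top [[-1.2, 0.0], [-1.5, 0.0], [-0.8, -0.1], [-0.8, -0.1]]
   scene [[-1.3, -0.9], [-1.1, -0.1], [-1.3, 0.1], [-0.1, -0.1]]
tin [ 0.397 -0.031  0.1  ]
yel [ 0.374 -0.217  0.055]
brown [ 0.765 -0.039  0.065]
purple [ 0.42118154 -0.53750758  0.02      ] [ 0.19893302 -0.49719929  0.02      ] pink [ 0.53579801 -0.48608453  0.02      ]
```

Look-alike check. Candidates in the scene view are the wooden-handled lifter on the grey rest (180,180), the purple one (150,125) and the pink one (115,193). The crop c3 shows a wooden handle and a grey steel blade on the grey rest, so that is the lifter. The plate is at scene (365,212), and its crop c4 shows it red side up on the rails. I'm starting the reach.

```bash
cat >> h.py <<'E'
import json
def log():
    s=get_state()
    open('log.jsonl','a').write(json.dumps([list(map(float,s['q'])),list(map(float,s['tool_pos'])),list(map(float,s['eef_rot']))])+'\n')
    return s
E
python3 -c "from h import *;log()"
python3 -m creep '[35,-9,0,0,0,0,35,-9,0,0,0,0,35,-9,0,0,0,0,35,-9,0,0,0,0,35,-9,0,0,0,0]' 75 30; python3 -c "from h import *;log()"
python3 -m creep '[35,-9,0,0,0,0,35,-9,0,0,0,0,35,-9,0,0,0,0,35,-9,0,0,0,0,35,-9,0,0,0,0]' ; python3 -c "from h import *;log()"
python3 -m creep '[0,0,0,0,0,7,0,0,0,0,0,7,0,0,0,0,0,7,0,0,0,0,0,4]' ; python3 -c "from h import *;log()"
```

```text
clock: 1.47
tool_pos: [0.3613, -0.4879, 0.2374]
eef_rot: [0.986, 0.167, -0.004, 0.003]
contact_force: [1.0, -0.8, 1.0]
opening: 0.852
clock: 1.88
tool_pos: [0.5181, -0.3822, 0.2361]
eef_rot: [0.986, 0.167, -0.004, 0.003]
contact_force: [-0.0, 0.1, 0.0]
opening: 0.85
clock: 2.22
tool_pos: [0.531, -0.3692, 0.2355]
eef_rot: [0.999, -0.049, 0.001, -0.0]
contact_force: [-1.0, -1.0, 1.5]
opening: 0.849
```

```bash
cat > kin.py <<'E'
from h import *
from scipy.optimize import least_squares
import itertools
D=[json.loads(l) for l in open('log.jsonl')]
Rz=lambda a:R.from_euler('z',a);Ry=lambda a:R.from_euler('y',a)
def fk(p,q,sg):
    d,L1,L2,L3,a0,a7,e1,e2=p
    o=np.array([0,0,d]);r=Rz(sg[0]*q[0]+a0)*Ry(q[1]);o=o+r.apply([e1,0,L1])
    r=r*Rz(sg[1]*q[2])*Ry(q[3]);o=o+r.apply([e2,0,L2])
    r=r*Rz(sg[2]*q[4])*Ry(q[5]);o=o+r.apply([0,0,L3]);r=r*Rz(sg[3]*q[6]+a7);return o,r
def res(p,sg,D=D):
    out=[]
    for q,x,e in D:
        o,r=fk(p,q,sg);out+=list((o-x)/1.0)+list((R.from_quat(e)*r.inv()).as_rotvec()*.3)
    return np.array(out)+0
def best():
    b=None
    for sg in itertools.product([1,-1],repeat=4):
        for a7 in (0,1.57,-1.57,3.14):
            r=least_squares(lambda p:np.r_[res(p,sg),.01*(p[[6,7]])],[.3,.4,.4,.2,0,a7,0,0])
            if b is None or r.cost<b[0]: b=(r.cost,sg,r.x)
    return b
if __name__=='__main__':
    b=best();print(b[0],b[1],b[2].round(3));print(np.abs(res(b[2],b[1])).max())
    np.savez('kin.npz',sg=b[1],p=b[2])
E
python3 kin.py
python3 - <<'E'
from h import *
s=log();print(s['q'],s['tool_pos'],s['eef_rot'])
w=shot('wrist','w1.png');np.savez('w1.npz',**w)
for t in ['lifter_grip','rest','lifter_tip']: print(t,[(np.round(d['xy']).tolist(),round(d['score'],2)) for d in find_in(t,'wrist')][:3])
for p in [[.5165,-.376,.082]]: print(proj(w,p))
E
```

```text
3.756139145394109e-06 (-1, -1, -1, -1) [ 0.322  0.581  0.337  0.356 -0.071  1.5   -0.024 -0.023]
0.0014343331355293198
[ 0.54832165  0.71818777 -0.02137404  1.50483755  0.01614336  0.91736596
 -1.14737233] [ 0.53098866 -0.36917947  0.23547585] [ 9.98774542e-01 -4.94828432e-02  8.99236985e-04 -2.32257056e-04]
lifter_grip [([415.0, 101.0], 0.9), ([266.0, 85.0], 0.63), ([385.0, 258.0], 0.63)]
rest [([251.0, 165.0], 0.9)]
lifter_tip [([411.0, 102.0], 0.89), ([267.0, 87.0], 0.63), ([384.0, 261.0], 0.59)]
[[267.96572759 186.42192556]]
```

View pics/w1.png

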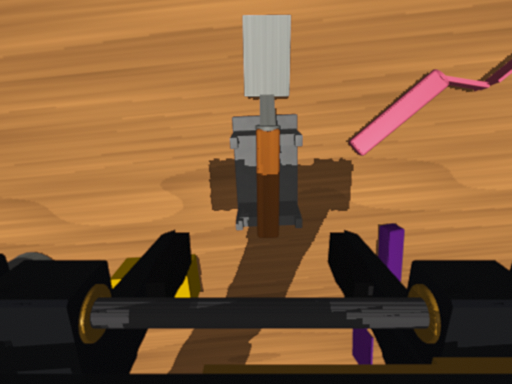

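Run:
```python
from h import *
w=dict(np.load('w1.npz'))
f=ray(w,(267.5,127.5),.082);b=ray(w,(268.2,236.5),.082);print(f,b,(f+b)/2,np.linalg.norm(f-b),np.degrees(np.arctan2(*(f-b)[1::-1])))
a=ray(w,(267.3,14.5),.0315);c=ray(w,(266.5,96.5),.0315);print(a,c,np.degrees(np.arctan2(*(a-c)[1::-1])))
s=get_state();r=R.from_quat(s['eef_rot']);d=np.array([(f+b)[0]/2,(f+b)[1]/2,.051])-s['tool_pos']
print('tool shift mm',r.inv().apply(d)*1000, np.degrees(np.arctan2(*r.as_matrix()[1::-1,0])))
```

```text
[ 0.57685291 -0.38101938  0.082     ] [ 0.45892164 -0.37103271  0.082     ] [ 0.51788727 -0.37602604  0.082     ] 0.11835336174440761 -4.840378398944915
[ 0.68551801 -0.39200302  0.0315    ] [ 0.60524199 -0.38376755  0.0315    ] -5.857452909228417
tool shift mm [-11.91145651   7.04816057 184.5278987 ] -5.290815494522538
```

```bash
python3 -m creep '[-6,4,30,0,0,0,-6,3,35,0,0,0,0,0,35,0,0,0,0,0,25,0,0,0,0,0,0,0,0,0]' 75 60; python3 -c "
from h import *
s=log();r=R.from_quat(s['eef_rot']);print(r.inv().apply(np.array([.517,-.376,.051])-s['tool_pos'])*1000,r.as_matrix()[:,2])"
```

```text
clock: 2.83
tool_pos: [0.5198, -0.3803, 0.1102]
eef_rot: [0.999, -0.042, 0.006, 0.003]
contact_force: [-0.7, -0.5, -1.0]
opening: 0.851
[-3.8219896  -4.36697222 59.17730525] [ 0.01106059 -0.0054848  -0.99992379]
```

```bash
python3 -m creep '[-4,-4,25,0.3,-0.6,0,0,0,20,0,0,0,0,0,13,0,0,0,0,0,0,0,0,0]' 75 60; python3 -c "
from h import *
s=log();r=R.from_quat(s['eef_rot']);print(r.inv().apply(np.array([.517,-.376,.051])-s['tool_pos'])*1000,r.as_matrix()[:,2])"
```

```text
clock: 3.17
tool_pos: [0.5174, -0.3788, 0.0534]
eef_rot: [0.999, -0.041, 0.002, 0.0]
contact_force: [0.2, -0.0, -0.4]
opening: 0.857
[-0.68925335 -2.8018506   2.4416738 ] [ 4.55028192e-03 -9.57456753e-04 -9.99989189e-01]
```

```bash
python3 -m creep '[0,-2.5,2.5,0,-0.3,0,0,0,0,0,0,0,0,0,0,0,0,0,0,0,0,0,0,0,0,0,0,0,0,0]' 0 60; python3 -m creep '[0,0,0,0,0,0,0,0,0,0,0,0,0,0,0,0,0,0]'
python3 - <<'E'
from h import *
s=log();r=R.from_quat(s['eef_rot']);print(s['tool_pos'],r.as_matrix().round(4))
w=shot('wrist','w2.png');np.savez('w2.npz',**w)
E
```

```text
clock: 3.58
tool_pos: [0.5209, -0.3786, 0.0565]
eef_rot: [0.999, -0.041, 0.003, 0.002]
contact_force: [0.6, 0.2, 0.2]
opening: 0.496
clock: 3.83
tool_pos: [0.5218, -0.379, 0.0583]
eef_rot: [0.999, -0.04, 0.004, 0.003]
contact_force: [-0.4, 0.5, 0.1]
opening: 0.272
[ 0.52183944 -0.37904378  0.05832392] [[ 0.9967 -0.0809  0.0086]
 [-0.0808 -0.9967 -0.0065]
 [ 0.0091  0.0058 -0.9999]]
```

View pics/w2.png

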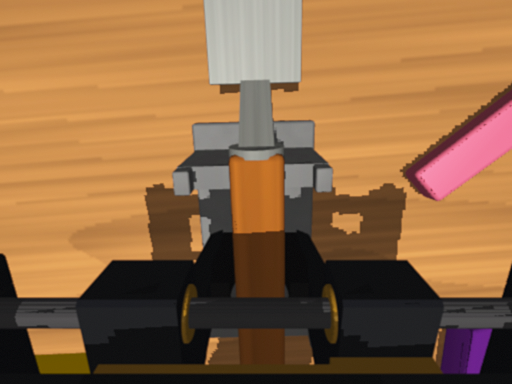

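```bash
python3 -m creep '[-2,-1,4,0.2,-0.5,0,-2,-1,4,0,0,0,-1,0,2,0,0,0]' 34 60;python3 -c "
from h import *
s=log();print(R.from_quat(s['eef_rot']).as_matrix()[:,2])"
```

```text
clock: 4.13
tool_pos: [0.5174, -0.3767, 0.0481]
eef_rot: [0.999, -0.04, 0.001, 0.001]
contact_force: [-0.8, 0.6, 0.4]
opening: 0.386
[ 9.06698645e-04 -2.74489056e-03 -9.99995822e-01]
```

```bash
python3 -m creep '[-0.3,0,0,0,0,0,-0.3,0,0.5,0,0,0,-0.3,0,0.5,0,0,0,-0.3,0,0.5,0,0,0]' 0 60;python3 -c "
from h import *
s=log();print(R.from_quat(s['eef_rot']).as_matrix()[:,2])"
```

```text
clock: 4.47
tool_pos: [0.516, -0.3767, 0.0466]
eef_rot: [0.999, -0.04, 0.0, 0.001]
contact_force: [0.2, 0.8, 3.9]
opening: 0.257
[ 6.82784975e-04 -2.73177899e-03 -9.99996036e-01]
```

```bash
python3 -m creep '[0,0,0,0,0,0,0,0,-10,0,0,0,0,0,-25,0,0,0,0,0,-35,0,0,0,0,0,-35,0,0,0]' 0 60;python3 - <<'E'
from h import *
s=log();print(R.from_quat(s['eef_rot']).as_matrix()[:,2],s['contact_force'],s['opening'])
w=shot('wrist','w3.png');np.savez('w3.npz',**w)
E
```

```text
clock: 4.88
tool_pos: [0.5096, -0.3724, 0.1466]
eef_rot: [0.999, -0.04, -0.009, -0.004]
contact_force: [1.8, 0.6, -0.6]
opening: 0.262
[-0.01749135  0.0089742  -0.99980674] [ 1.78051463  0.62728196 -0.62235709] 0.2617191189454331
```

View pics/w3.png

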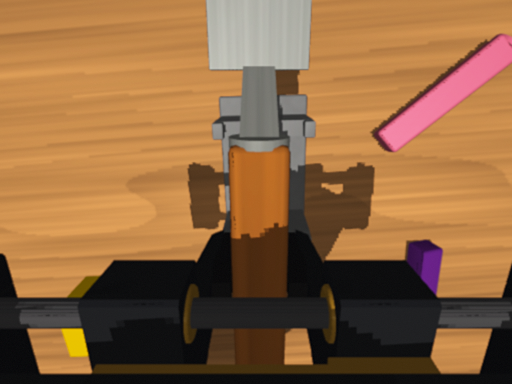

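```bash
python3 kin.py
cat > plan.py <<'E'
from kin import *
K=np.load('kin.npz');sg=K['sg'];p=K['p']
SO=np.array([.5586,.1869]);YAW=np.radians(10.7)
G=np.array([.001,0,-.0234]) # handle centre in tool
def s2w(x,y,z): return np.array([SO[0]+np.cos(YAW)*x-np.sin(YAW)*y,SO[1]+np.sin(YAW)*x+np.cos(YAW)*y,z])
def pose(tip_y,tip_z,phi,xs=.006,dy=0.):
    "TCP pose for lifter tip at stand (xs,tip_y,tip_z), pitch-down phi rad"
    Xs=R.from_euler('z',YAW+np.pi/2+dy)*R.from_euler('y',phi)   # lifter axes
    tip=s2w(xs,tip_y,tip_z); g=tip-Xs.apply([.17,0,-.04])
    Rt=Xs*R.from_euler('x',np.pi)
    return g-Rt.apply(G),Rt
def tip_now(s):
    r=R.from_quat(s['eef_rot']);Xl=r*R.from_euler('x',np.pi);g=s['tool_pos']+r.apply(G);t=g+Xl.apply([.17,0,-.04])
    d=t[:2]-SO;c,sn=np.cos(YAW),np.sin(YAW);X=Xl.as_matrix()[:,0]
    return np.array([c*d[0]+sn*d[1],-sn*d[0]+c*d[1],t[2]])*1000,np.degrees(-np.arcsin(X[2])),np.degrees(np.arctan2(X[1],X[0]))-90-np.degrees(YAW),np.degrees(np.arcsin(Xl.as_matrix()[2,1]))
lo=np.array([-3.01,-.46,-1.47,.13,-1,.04,-2.66]);hi=np.array([3.01,2.08,1.51,2.56,4.14,2.09,2.66])
def ik(pos,rot,q0):
    f=lambda q:np.r_[(fk(p,q,sg)[0]-pos)*10,(rot*fk(p,q,sg)[1].inv()).as_rotvec(),.003*(q-q0)]
    r=least_squares(f,np.clip(q0,lo+.02,hi-.02),bounds=(lo+.01,hi-.01));o,rr=fk(p,r.x,sg)
    return r.x,np.linalg.norm(o-pos)*1000,np.degrees((rot*rr.inv()).magnitude())
def row(s,pos,rot):
    r=R.from_quat(s['eef_rot']);return (r.inv().apply(pos-s['tool_pos'])*1000).round(1),np.degrees((r.inv()*rot).as_rotvec()).round(2)
E
python3 - <<'E'
from plan import *
q=get_state()['q']
P=lambda th:np.array([-.006*np.sin(th),.08])
print(tip_now(get_state()))
def show(n,a):
    global q
    q,e,a2=ik(*a,q);print(n,a[0].round(3),q.round(2),round(e,1),round(a2,1))
show('high',pose(-.15,.17,0));show('pre',pose(-.15,.0725,0));show('ins',pose(-.074,.0725,0))
for t in range(0,121,10):
    th=np.radians(t);ph=min(th,np.radians(75));tip=P(min(th,1.57))+.07*np.array([-np.cos(th),np.sin(th)])-.0015*np.array([np.sin(th),np.cos(th)])
    show(t,pose(*tip,ph))
w=dict(np.load('w3.npz'));s=get_state();r=R.from_quat(s['eef_rot'])
print(proj(w,s['tool_pos']+r.apply([[.091,-.025,.0151],[.091,.025,.0151],[.061,-.012,-.0354],[.061,.012,-.0354]])))
E
```

```text
8.758401496896083e-06 (-1, -1, -1, -1) [ 0.349  0.57   0.339  0.329 -0.072  1.499  0.006  0.005]
0.002074624997905561
(array([  15.96052579, -588.94572126,  136.28054221]), np.float64(0.42012370469082966), np.float64(-105.34121233174194), np.float64(0.08860239912354455))
high [ 0.624 -0.127  0.187] [ 0.38  0.81 -0.49  1.58  0.46  0.87 -0.1 ] 0.0 0.0
pre [ 0.624 -0.127  0.089] [ 0.35  0.93 -0.42  1.64  0.54  0.69 -0.16] 0.0 0.0
ins [ 0.61  -0.053  0.089] [ 0.22  0.9  -0.38  1.72  0.53  0.62 -0.28] 0.0 0.0
0 [ 0.609 -0.049  0.095] [ 0.22  0.89 -0.39  1.72  0.52  0.63 -0.28] 0.0 0.0
10 [ 0.608 -0.044  0.137] [ 0.05  0.81 -0.26  1.75  0.6   0.67 -0.43] 0.0 0.0
20 [ 0.606 -0.031  0.177] [-0.12  0.75 -0.15  1.75  0.69  0.76 -0.58] 0.0 0.0
30 [ 0.602 -0.013  0.214] [-0.29  0.73 -0.06  1.74  0.76  0.88 -0.72] 0.0 0.0
40 [0.598 0.012 0.246] [-0.45  0.74  0.01  1.71  0.82  1.02 -0.82] 0.0 0.0
50 [0.592 0.043 0.274] [-0.6   0.78  0.06  1.67  0.86  1.18 -0.9 ] 0.0 0.0
60 [0.585 0.077 0.296] [-0.72  0.84  0.11  1.61  0.89  1.35 -0.96] 0.0 0.0
70 [0.578 0.115 0.312] [-0.83  0.92  0.16  1.53  0.91  1.5  -0.98] 0.0 0.0
80 [0.573 0.141 0.318] [-0.88  0.97  0.18  1.48  0.91  1.59 -0.98] 0.0 0.0
90 [0.571 0.153 0.319] [-0.89  0.98  0.17  1.46  0.9   1.61 -0.98] 0.0 0.0
100 [0.569 0.165 0.319] [-0.91  0.99  0.17  1.43  0.89  1.63 -0.97] 0.0 0.0
110 [0.567 0.177 0.316] [-0.92  1.    0.17  1.41  0.88  1.65 -0.97] 0.0 0.0
120 [0.565 0.188 0.311] [-0.93  1.01  0.16  1.39  0.87  1.66 -0.97] 0.0 0.0
[[212.48710785  57.43687123]
 [319.59919776  57.37061423]
 [232.21587054 138.85025625]
 [302.93676266 138.92572396]]
```

Run:
```python
from plan import *
a=cv2.imread('pics/w3.png')[0:240,170:350];cv2.imwrite('pics/c5.png',cv2.resize(a,None,fx=2.5,fy=2.5,interpolation=2))
w=dict(np.load('w3.npz'));s=get_state();r=R.from_quat(s['eef_rot'])
E=w['extrinsics'];print('cam in tool',r.inv().apply(-E[:3,:3].T@E[:3,3]-s['tool_pos']),r.inv().apply(E[2,:3]),w['intrinsics'])
print(s['clock'],s['tool_pos'],s['qd'].round(3))
```

```text
cam in tool [ 0.07714326 -0.00216251 -0.13764856] [-0.31841071 -0.00622095  0.94793245] [[300.66984025   0.         259.20084003]
 [  0.         300.66984025 189.70701158]
 [  0.           0.           1.        ]]
4.9333 [ 0.51331512 -0.37504146  0.15413393] [ 0.     0.026  0.006 -0.034  0.01  -0.172 -0.007]
```

View pics/c5.png

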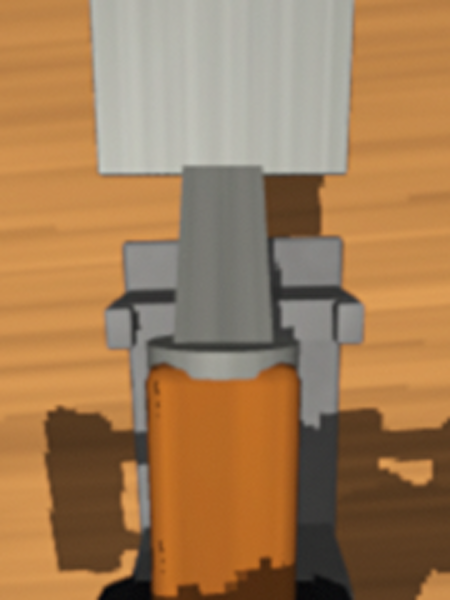

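Run:
```python
from plan import *
w=dict(np.load('w3.npz'));x,e=D[-1][1:];r=R.from_quat(e)
E=w['extrinsics'];print('cam in tool',r.inv().apply(-E[:3,:3].T@E[:3,3]-x))
ob=np.array([[209.2,68.8],[308.8,68.8]])
def f(v,full=False):
    g=np.array([.001,v[0],v[1]]);rr=R.from_euler('xyz',[np.pi,v[2],v[3]])
    L=np.array([[90,25,-38.5],[90,-25,-38.5]])/1000
    pr=proj(w,r.apply(rr.apply(L)+g)+x)
    return pr if full else (pr-ob).ravel()
print(f([0,-.0234,0,0],True))
for z in (-.0234,-.019,-.015): 
  for pt in (-3,0,3): print(z,pt,f([0,z,np.radians(pt),0]).round(1))
L=np.array([[60,12,12],[60,-12,12]])/1000;print(proj(w,r.apply(R.from_euler('x',np.pi).apply(L)+[.001,0,-.0234])+x))
```

```text
cam in tool [ 0.07939104 -0.00062665 -0.14603383]
[[210.43843271  67.84372792]
 [310.8518637   67.79151439]]
-0.0234 -3 [2.8 4.2 0.4 4.2]
-0.0234 0 [ 1.2 -1.   2.1 -1. ]
-0.0234 3 [-0.5 -6.   3.9 -6. ]
-0.019 -3 [ 4.1  4.7 -0.9  4.7]
-0.019 0 [ 2.6 -0.3  0.7 -0.3]
-0.019 3 [ 0.9 -5.1  2.4 -5.2]
-0.015 -3 [ 5.2  5.2 -2.1  5.1]
-0.015 0 [ 3.7  0.3 -0.6  0.2]
-0.015 3 [ 2.2 -4.4  1.1 -4.5]
[[228.57108154 144.73804295]
 [293.6295255  144.71578266]]
```

```bash
python3 -m creep '[13,-36,-10,0,0,0,13,-36,-10,0,0,0,13,-36,-8,0,0,0,13,-36,-5,0,0,0,13,-36,0,0,0,0]'; python3 -m creep '[13,-36,0,0,0,-3,13,-36,0,0,0,-5,0,0,0,0,0,-7,0,0,0,0,0,-7,0,0,0,0,0,-7]';python3 -m creep '[0,0,0,0,0,-7,0,0,0,0,0,-7,0,0,0,0,0,-7,0,0,0,0,0,-7,0,0,0,0,0,-7]'
python3 - <<'E'
from plan import *
s=log();print(tip_now(s),row(s,*pose(-.16,.17,0)))
E
```

```text
clock: 5.35
tool_pos: [0.591, -0.2132, 0.1934]
eef_rot: [0.999, -0.054, -0.002, 0.006]
contact_force: [0.4, -0.1, -1.3]
opening: 0.258
clock: 5.77
tool_pos: [0.6285, -0.122, 0.1942]
eef_rot: [0.978, 0.207, -0.0, 0.002]
contact_force: [0.2, 0.4, -1.9]
opening: 0.261
clock: 6.18
tool_pos: [0.627, -0.1202, 0.1945]
eef_rot: [0.868, 0.496, -0.003, 0.002]
contact_force: [-0.1, 0.2, -0.8]
opening: 0.259
(array([ 122.89008467, -186.05198244,  176.78881748]), np.float64(0.3701633141581472), np.float64(-41.25857785762366), np.float64(-0.05035541354375075)) (array([-15.1,   7.7,   8. ]), array([ -0.09,   0.37, -41.26]))
```

```bash
python3 -m creep '[-5,3,0,0,0,-7,-5,2,0,0,0,-7,-5,2,0,0,0,-7,0,0,0,0,0,-7,0,0,0,0,0,-7]'; python3 -m creep '[0,0,0,0,0,-5.5,0,0,0.5,0,0,0]'
python3 - <<'E'
from plan import *
s=log();print(tip_now(s),row(s,*pose(-.15,.0725,0)))
a=shot('scene','s1.png');np.savez('s1.npz',**a);a=shot('top','t1.png');np.savez('t1.npz',**a)
E
```

```text
clock: 6.6
tool_pos: [0.6253, -0.1388, 0.1948]
eef_rot: [0.674, 0.738, -0.005, 0.001]
contact_force: [0.6, 0.5, -3.1]
opening: 0.258
clock: 6.77
tool_pos: [0.6243, -0.1405, 0.1942]
eef_rot: [0.635, 0.772, -0.006, 0.001]
contact_force: [0.3, -0.3, -0.5]
opening: 0.265
(array([   2.43622352, -163.01967568,  176.18189804]), np.float64(0.4885885092426928), np.float64(0.4136822352947469), np.float64(0.49590176010810655)) (array([ 13.7,   3.2, 105. ]), array([-0.49,  0.49,  0.41]))
```

View pics/s1.png

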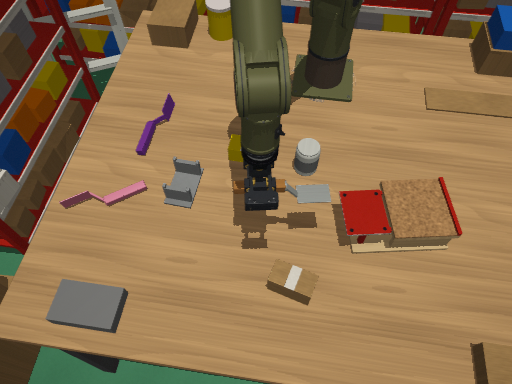

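```bash
python3 -m creep '[2,1,25,-0.3,0.3,0.2,2,1,30,-0.2,0.2,0.2,1,1,25,0,0,0,0,0,12,0,0,0,0,0,2,0,0,0]'
python3 - <<'E'
from plan import *
s=log();print(tip_now(s),row(s,*pose(-.14,.0725,0)),s['contact_force'])
a=shot('scene','s2.png');np.savez('s2.npz',**a)
b=tip_now(get_state());print(b)
w=shot('wrist','w4.png');np.savez('w4.npz',**w)
s=get_state();Xl=R.from_quat(s['eef_rot'])*R.from_euler('x',np.pi);g=s['tool_pos']+R.from_quat(s['eef_rot']).apply(G)
L=np.array([[170,25,-38.5],[170,-25,-38.5],[90,-25,-38.5],[90,25,-38.5]])/1000
print(proj(a,Xl.apply(L)+g).round(1).tolist())
c=cv2.imread('pics/s2.png')[150:270,230:410];cv2.imwrite('pics/c6.png',cv2.resize(c,None,fx=4,fy=4,interpolation=2))
E
```

```text
clock: 7.28
tool_pos: [0.6292, -0.1358, 0.1001]
eef_rot: [0.645, 0.764, 0.001, 0.004]
contact_force: [0.3, 0.7, -1.4]
opening: 0.258
(array([  12.89301019, -159.25392741,   82.83633259]), np.float64(0.2221258926339805), np.float64(-1.1061066890215123), np.float64(-0.4066285430587397)) (array([19.1, -3.9, 10.9]), array([ 0.4 ,  0.23, -1.11])) [ 0.31072743  0.67010419 -1.36802383]
(array([  12.95652858, -159.16177202,   83.27468742]), np.float64(0.21752105776106648), np.float64(-1.0874475611313663), np.float64(-0.4153717362725828))
[[324.9, 207.2], [327.2, 224.1], [295.6, 224.7], [294.2, 207.7]]
```

View pics/c6.png

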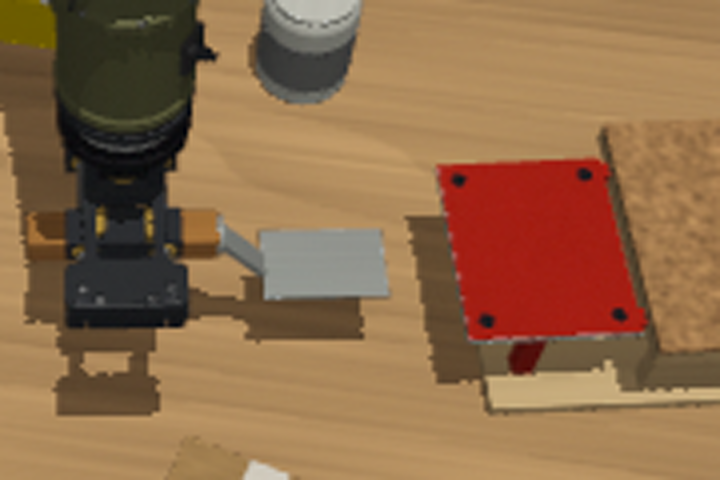

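View pics/w4.png

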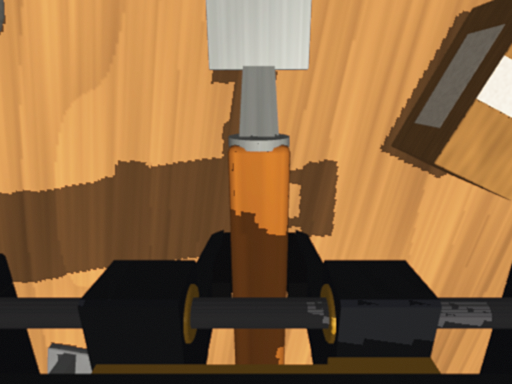

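```bash
python3 -m creep '[0,-3,7,0.3,0.2,-1,0,-1.5,4,0.2,0,-0.3,0,0,1,0,0,0]'
python3 - <<'E'
from plan import *
s=log();print(tip_now(s),row(s,*pose(-.14,.0725,0)),row(s,*pose(-.074,.0725,0)),s['contact_force'])
E
```

```text
clock: 7.63
tool_pos: [0.6284, -0.1367, 0.093]
eef_rot: [0.636, 0.771, 0.002, 0.003]
contact_force: [0.1, 0.6, -1.7]
opening: 0.26
(array([   7.81412077, -159.99184126,   75.93926105]), np.float64(0.1629094646950275), np.float64(0.2705566647569988), np.float64(-0.3774393487299799)) (array([20. , -2.4,  3.9]), array([0.38, 0.16, 0.27])) (array([86. , -2.1,  3.7]), array([0.38, 0.16, 0.27])) [ 0.09791837  0.57541209 -1.69977895]
```

```bash
python3 -m creep '[4,-1,3,0.3,0.2,0.2,6,-1,2,0.2,0,0,10,0,0.7,0,0,0,10,0,0.7,0,0,0]'
python3 - <<'E'
from plan import *
s=log();print(tip_now(s),row(s,*pose(-.074,.0725,0)),s['contact_force'])
E
```

```text
clock: 7.97
tool_pos: [0.6216, -0.109, 0.0877]
eef_rot: [0.64, 0.768, -0.0, 0.001]
contact_force: [0.5, 1.4, -1.7]
opening: 0.262
(array([   7.8369405 , -131.46970397,   70.80344388]), np.float64(0.09428392491001027), np.float64(-0.27766288750927615), np.float64(-0.01658476871445814)) (array([57.4, -1.3, -1.5]), array([ 0.02,  0.09, -0.28])) [ 0.48217473  1.39362332 -1.7272161 ]
```

```bash
python3 -m creep '[13,-0.5,-0.5,0,0,-0.1,13,-0.5,0.3,0,0,-0.1,13,0,0.5,0,0,0,10,0,0.5,0,0,0]'
python3 - <<'E'
from plan import *
s=log();print(tip_now(s),row(s,*pose(-.074,.0725,0)),s['contact_force'])
E
```

```text
clock: 8.3
tool_pos: [0.6103, -0.0529, 0.0874]
eef_rot: [0.637, 0.771, 0.001, 0.0]
contact_force: [-0.1, 0.2, -1.4]
opening: 0.262
(array([  5.88323483, -74.24824576,  70.90769069]), np.float64(-0.03226068541189166), np.float64(0.1259751767057402), np.float64(-0.06805515260967068)) (array([ 0.3, -0.2, -1.7]), array([ 0.07, -0.03,  0.13])) [-0.0695887   0.20736011 -1.43170984]
```

Run:
```python
from plan import *
a=shot('scene','s3.png');b=shot('top','t3.png')
print(tip_now(get_state()))
c=cv2.imread('pics/s3.png')[150:270,270:470];cv2.imwrite('pics/c7.png',np.vstack([cv2.resize(c,(700,420),interpolation=2)]))
c=cv2.imread('pics/t3.png')[140:240,60:240];cv2.imwrite('pics/c8.png',cv2.resize(c,None,fx=3.5,fy=3.5,interpolation=2))
```

```text
(array([  5.62768178, -72.68731977,  71.23092684]), np.float64(-0.11227045824686019), np.float64(0.3144239830056712), np.float64(-0.06772645643654372))
```

View pics/c7.png

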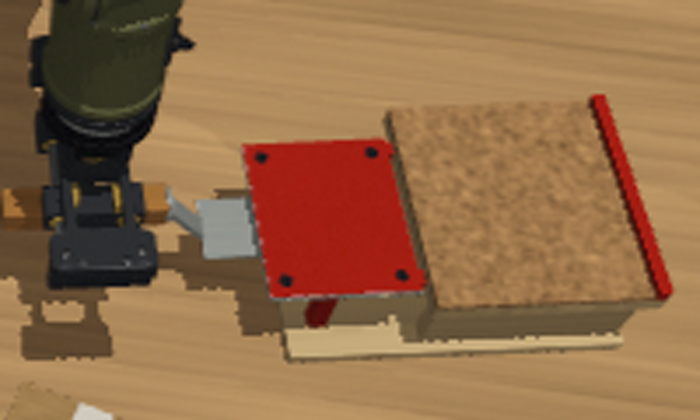

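View pics/c8.png

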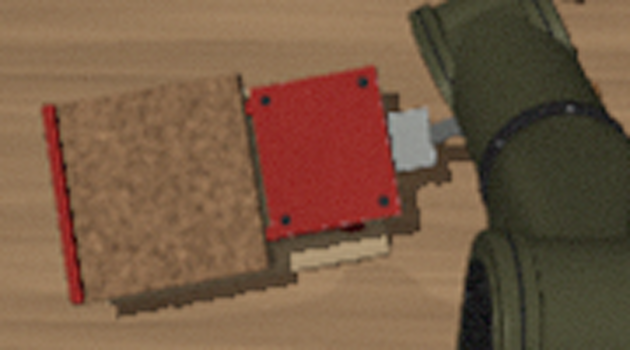

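```bash
cat >> plan.py <<'E'
def want(t,r=.069,P0=None):
    th=np.radians(t);Py=(-.004 if t<40 else -.006*np.sin(th)) if P0 is None else P0
    return np.array([Py,.08])+r*np.array([-np.cos(th),np.sin(th)])-.0015*np.array([np.sin(th),np.cos(th)])
def rep():
    s=log();t=tip_now(s);w=want(t[1])*1000
    print('tip',t[0].round(1),'pitch %.1f yaw %.1f roll %.1f'%t[1:],'want',w.round(1),'F',s['contact_force'].round(1),'M',s['moment'].round(2));return s,t
E
python3 -m creep '[-0.5,0,-5,0,0,-0.3,0,0,-2,0,-0.3,0]'; python3 -c "
from plan import *
rep()"; python3 -m creep '[0.5,0,-10,0,-2,0,1,0,-15,0,-3.5,0,1.5,0,-17,0,-4,0]'; python3 -c "
from plan import *
s,t=rep();print(row(s,*pose(*want(15),np.radians(15))))"
```

```text
clock: 8.57
tool_pos: [0.6101, -0.0525, 0.0946]
eef_rot: [0.634, 0.774, -0.002, 0.002]
contact_force: [0.5, 0.0, -1.4]
opening: 0.261
tip [  4.2 -73.9  77.1] pitch 0.3 yaw 0.7 roll 0.0 want [-73.   78.8] F [ 0.5  0.  -1.4] M [-0.08 -0.15 -0.04]
clock: 8.82
tool_pos: [0.6078, -0.0576, 0.1351]
eef_rot: [0.637, 0.766, -0.059, 0.067]
contact_force: [0.9, 0.9, -3.2]
opening: 0.262
tip [  3.3 -84.1  88.2] pitch 10.3 yaw -0.2 roll 0.3 want [-72.2  90.9] F [ 0.9  0.9 -3.2] M [ 0.15 -0.1   0.03]
(array([ 13.3,   2.9, -24.4]), array([-0.34, -4.7 , -0.14]))
```

```bash
python3 -m creep '[7,1.5,-9,-0.2,-1,0,6,1.5,-9,-0.2,-2,0,4,0,-12,0,-3,0]'; python3 -c "
from plan import *
s,t=rep();print(row(s,*pose(*want(t[1]+8),np.radians(t[1]+8))))"
```

```text
clock: 9.07
tool_pos: [0.6076, -0.0383, 0.165]
eef_rot: [0.635, 0.759, -0.092, 0.115]
contact_force: [-0.6, -0.1, -2.2]
opening: 0.261
tip [  8.1 -71.6  99.5] pitch 16.9 yaw -0.6 roll -0.3 want [-70.5  98.6] F [-0.6 -0.1 -2.2] M [ 0.09 -0.02  0.03]
(array([  5.8,  -0.3, -32.8]), array([ 0.13, -8.  , -0.56]))
```

```bash
python3 -m creep '[3,0,-16,0,-4,-0.2,3,0,-16,0,-4,-0.2,3,0,-16,0,-4,-0.2]'
python3 - <<'E'
from plan import *
s,t=rep();print(row(s,*pose(*want(t[1]+8),np.radians(t[1]+8))))
a=shot('scene','s4.png')
c=cv2.imread('pics/s4.png')[100:270,270:470];cv2.imwrite('pics/c9.png',np.vstack([cv2.resize(c,None,fx=3.5,fy=3.5,interpolation=2)]))
E
```

```text
clock: 9.32
tool_pos: [0.6034, -0.0179, 0.2104]
eef_rot: [0.621, 0.741, -0.162, 0.198]
contact_force: [-0.2, 0.4, -3.1]
opening: 0.26
tip [  7.7 -69.1 111.5] pitch 29.6 yaw -0.7 roll -0.3 want [-64.7 112.8] F [-0.2  0.4 -3.1] M [0.45 0.06 0.02]
(array([  7.6,  -0. , -36.5]), array([-0.01, -8.  , -0.59]))
```

View pics/c9.png

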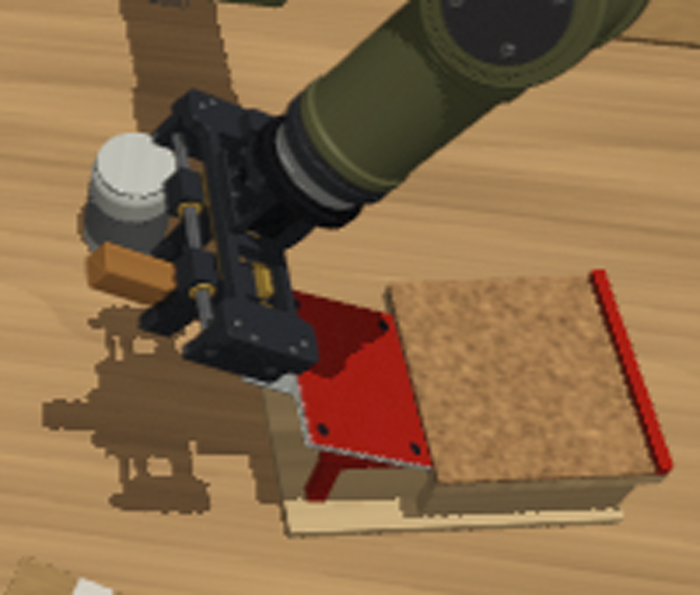

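```bash
python3 -m creep '[5,0,-17,0,-3.5,-0.3,4,0,-17,0,-4,-0.2,4,0,-17,0,-4,-0.2]'
python3 - <<'E'
from plan import *
s,t=rep();print(row(s,*pose(*want(t[1]+8),np.radians(t[1]+8))))
E
```

```text
clock: 9.62
tool_pos: [0.5971, 0.0209, 0.2492]
eef_rot: [0.597, 0.72, -0.225, 0.273]
contact_force: [0.3, -2.2, -1.6]
opening: 0.256
tip [  7.4 -53.  123.6] pitch 41.4 yaw -0.2 roll -0.2 want [-56.7 124.5] F [ 0.3 -2.2 -1.6] M [0.6  0.01 0.05]
(array([  0.7,  -0.9, -31.1]), array([ 0.12, -8.  , -0.13]))
```

```bash
python3 -m creep '[2,0,-16,0,-4,0,2,0,-16,0,-4,0,3,0,-16,0,-4,0]'
python3 - <<'E'
from plan import *
s,t=rep();print(row(s,*pose(*want(t[1]+8),np.radians(t[1]+8))))
E
```

```text
clock: 9.87
tool_pos: [0.5904, 0.0583, 0.2799]
eef_rot: [0.572, 0.685, -0.287, 0.348]
contact_force: [0.4, -1.6, -2.6]
opening: 0.257
tip [  8.7 -44.3 132.3] pitch 53.6 yaw -0.8 roll -0.3 want [-46.9 134.7] F [ 0.4 -1.6 -2.6] M [ 0.77  0.08 -0.  ]
(array([  0.7,  -1.4, -32.2]), array([-0.06, -8.  , -0.45]))
```

```bash
python3 -m creep '[2,-0.5,-16,0,-4,-0.2,2,0,-16,0,-4,-0.2,2,0,-16,0,-4,-0.2]'
python3 - <<'E'
from plan import *
s,t=rep();print(row(s,*pose(*want(t[1]+8),np.radians(t[1]+8))))
a=shot('scene','s5.png')
c=cv2.imread('pics/s5.png')[60:270,270:470];cv2.imwrite('pics/c10.png',np.vstack([cv2.resize(c,None,fx=2.8,fy=2.8,interpolation=2)]))
E
```

```text
clock: 10.12
tool_pos: [0.5828, 0.1009, 0.3012]
eef_rot: [0.537, 0.646, -0.348, 0.417]
contact_force: [0.6, -0.7, -2.0]
opening: 0.261
tip [  7.8 -34.  138.5] pitch 65.8 yaw -0.1 roll 0.1 want [-35.1 142.3] F [ 0.6 -0.7 -2. ] M [1.05 0.1  0.01]
(array([  0.4,  -2. , -33.5]), array([-0.27, -8.  , -0.01]))
```

View pics/c10.png

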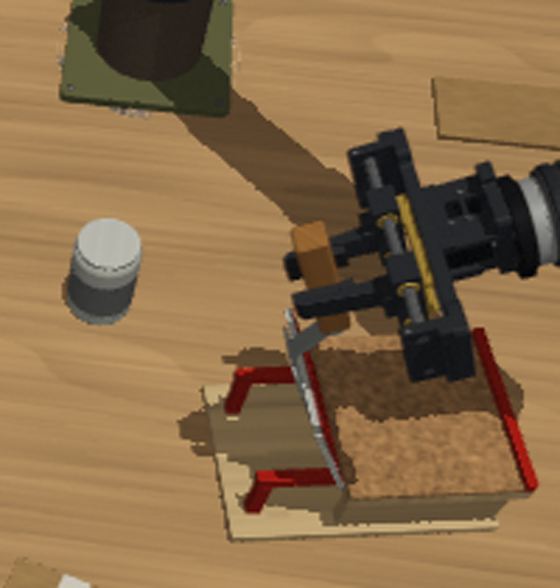

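```bash
python3 -m creep '[1.5,-1,-16,-0.1,-4,0,1,0,-16,0,-4,0,1,0,-16,0,-4,0]'
python3 - <<'E'
from plan import *
s,t=rep();print(row(s,*pose(*want(t[1]+8),np.radians(t[1]+8))))
E
```

```text
clock: 10.42
tool_pos: [0.5743, 0.1472, 0.3123]
eef_rot: [0.498, 0.599, -0.402, 0.481]
contact_force: [0.8, -0.6, -2.1]
opening: 0.26
tip [  7.5 -21.6 141.7] pitch 77.7 yaw 0.6 roll 0.2 want [-22.1 147.1] F [ 0.8 -0.6 -2.1] M [1.2  0.12 0.  ]
(array([ -0.9,  -2.2, -33.8]), array([-0.27, -8.  ,  0.15]))
```

```bash
python3 -m creep '[0,-1,-14,-0.1,-3.5,0,-1,0,-14,0,-3.5,0,-1,0,-14,0,-3,0]'
python3 - <<'E'
from plan import *
s,t=rep();print(row(s,*pose(*want(t[1]+8),np.radians(t[1]+8))))
a=shot('scene','s6.png')
c=cv2.imread('pics/s6.png')[60:270,270:470];cv2.imwrite('pics/c11.png',np.vstack([cv2.resize(c,None,fx=2.8,fy=2.8,interpolation=2)]))
E
```

```text
clock: 10.67
tool_pos: [0.567, 0.1865, 0.3178]
eef_rot: [0.461, 0.556, -0.445, 0.529]
contact_force: [0.1, 0.6, -1.7]
opening: 0.265
tip [  6.9 -10.9 146.2] pitch 87.4 yaw 8.9 roll 0.4 want [-10.6 148.9] F [ 0.1  0.6 -1.7] M [1.24 0.11 0.01]
(array([  1.8,  -2.5, -33.5]), array([-0.38, -7.97,  0.43]))
```

View pics/c11.png

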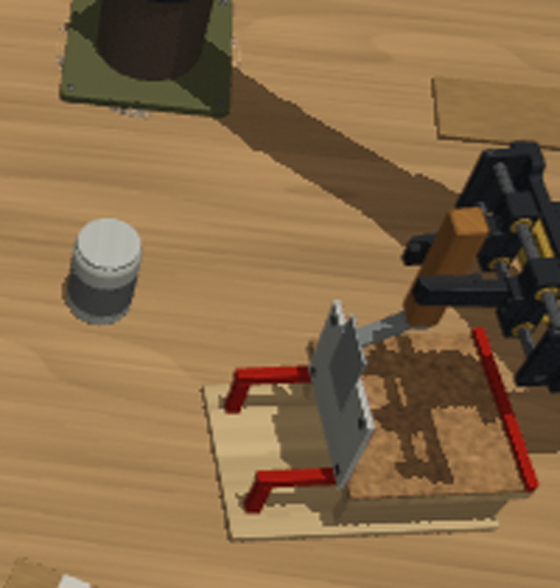

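```bash
python3 -m creep '[1,-0.5,-12,-0.1,-2,0,0,0,-12,0,-2,0,0,0,-12,0,-2,0]'
python3 - <<'E'
from plan import *
s,t=rep()
a=shot('scene','s7.png')
c=cv2.imread('pics/s7.png')[60:270,270:470];cv2.imwrite('pics/c12.png',np.vstack([cv2.resize(c,None,fx=2.8,fy=2.8,interpolation=2)]))
E
```

```text
clock: 10.97
tool_pos: [0.5619, 0.2199, 0.3136]
eef_rot: [0.438, 0.531, -0.469, 0.554]
contact_force: [-0.1, 0.3, -1.8]
opening: 0.259
tip [  7.    6.1 143.8] pitch 86.8 yaw -194.0 roll 0.7 want [-11.3 148.8] F [-0.1  0.3 -1.8] M [1.28 0.15 0.02]
```

View pics/c12.png

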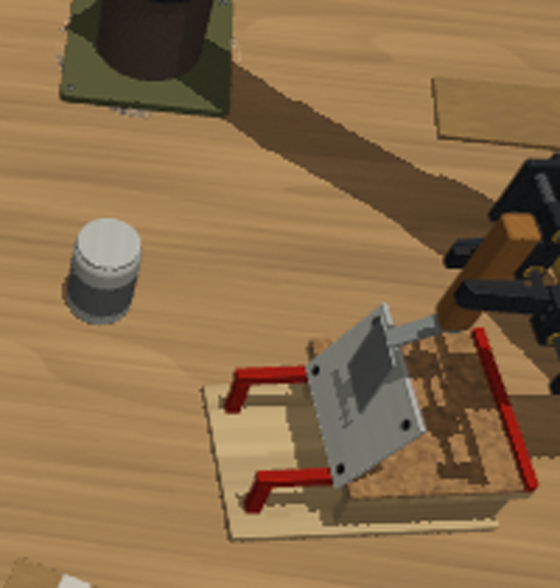

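```bash
python3 -m creep '[-6,0,0,0,0,0,-15,0,0,0,0,0,-20,0,0,0,0,0]'
python3 - <<'E'
from plan import *
s,t=rep()
a=shot('scene','s8.png')
c=cv2.imread('pics/s8.png')[60:270,270:470];cv2.imwrite('pics/c13.png',np.vstack([cv2.resize(c,None,fx=2.8,fy=2.8,interpolation=2)]))
E
```

```text
clock: 11.27
tool_pos: [0.5627, 0.2204, 0.3492]
eef_rot: [0.435, 0.535, -0.471, 0.55]
contact_force: [-0.4, -1.2, -0.4]
opening: 0.26
tip [  5.6   7.4 179.3] pitch 86.8 yaw -208.9 roll 1.5 want [-11.3 148.8] F [-0.4 -1.2 -0.4] M [1.23 0.19 0.04]
```

View pics/c13.png

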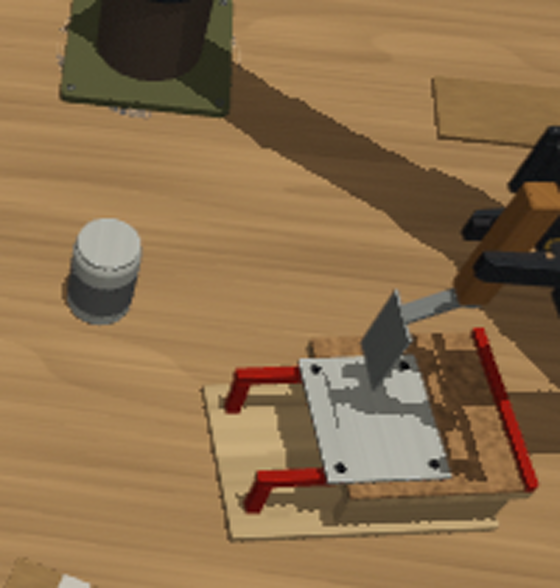

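Run:
```python
from plan import *
a=shot('scene','s9.png');b=shot('top','t9.png')
np.savez('s9.npz',**a);np.savez('t9.npz',**b)
c=cv2.imread('pics/s9.png')[150:270,330:480];cv2.imwrite('pics/c14.png',cv2.resize(c,None,fx=5,fy=5,interpolation=2))
c=cv2.imread('pics/t9.png')[140:250,50:210];cv2.imwrite('pics/c15.png',cv2.resize(c,None,fx=4.5,fy=4.5,interpolation=2))
print(get_state()['clock'])
```

```text
11.4167
```

View pics/c14.png

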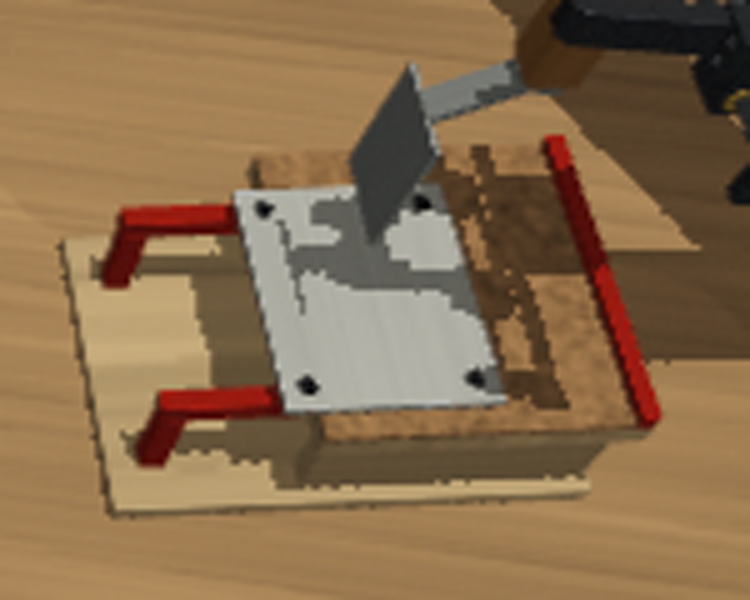

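View pics/c15.png

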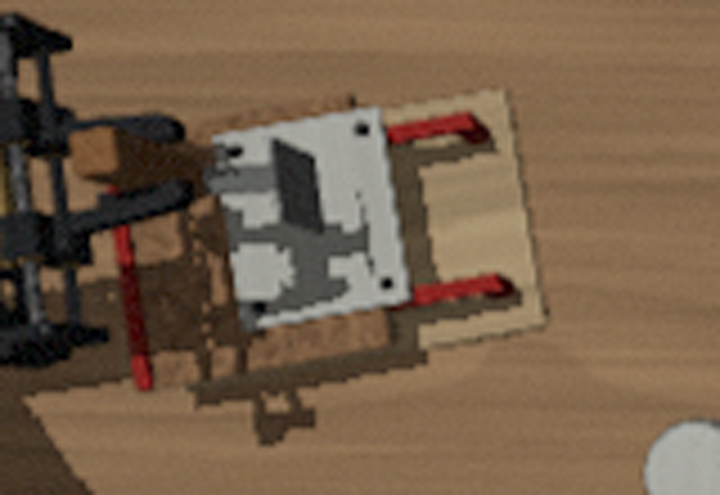

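Run:
```python
from plan import *
a=dict(np.load('s9.npz'));b=dict(np.load('t9.npz'))
def st(p):
    d=p[:2]-SO;c,s=np.cos(YAW),np.sin(YAW);return (np.array([c*d[0]+s*d[1],-s*d[0]+c*d[1]])*1000).round(1)
for u in [(212,136),(380,107),(410,302),(250,330)]:
    uv=(np.array(u)+.5)/4.5-.5+[50,140];print('top',st(ray(b,uv,.096)))
for u in [(235,192),(285,411),(507,402)]:
    uv=(np.array(u)+.5)/5-.5+[330,150];print('sc',st(ray(a,uv,.096)))
```

```text
top [72.1 91.8]
top [ 71.8 -19.7]
top [-58.9 -19.2]
top [-58.5  86. ]
sc [-58.3 -17. ]
sc [ 70.9 -17.9]
sc [70.4 93.1]
```

```bash
python3 kin.py
python3 - <<'E'
from plan import *
s=get_state();q=s['q'];t=tip_now(s);print(t[0])
Xl=(R.from_quat(s['eef_rot'])*R.from_euler('x',np.pi)).as_matrix();c,sn=np.cos(-YAW),np.sin(-YAW)
print('lifter axes in stand frame (cols X,Y,Z)\n',(R.from_euler('z',-YAW).as_matrix()@Xl).round(3))
def joints(q):
    d,L1,L2,L3,a0,a7,e1,e2=p
    o=np.array([0,0,d]);r=Rz(sg[0]*q[0]+a0)*Ry(q[1]);e=o+r.apply([e1,0,L1]);r=r*Rz(sg[1]*q[2])*Ry(q[3]);return e.round(3),(e+r.apply([e2,0,L2])).round(3)
print(joints(q),q.round(2))
for y,z in [(-.045,.18),(-.045,.0915),(.003,.0915)]:
    P,Rr=pose(y,z,np.radians(80));q,e,a=ik(P,Rr,q);print(P.round(3),q.round(2),e.round(2),a.round(2),joints(q),row(s,P,Rr))
E
```

```text
0.0032273451009188873 (-1, -1, -1, -1) [ 0.32   0.607  0.342  0.338 -0.062  1.521 -0.019  0.016]
0.01932702791913738
[  6.99071854   7.82576496 181.29523385]
lifter axes in stand frame (cols X,Y,Z)
 [[-0.02  -1.     0.008]
 [-0.046  0.009  0.999]
 [-0.999  0.02  -0.046]]
(array([0.329, 0.432, 0.592]), array([0.514, 0.552, 0.331])) [-0.98  1.14  0.23  1.29  0.93  1.92 -0.85]
[0.575 0.131 0.351] [-0.88  0.96  0.19  1.51  0.96  1.65 -0.97] 0.0 0.0 (array([0.332, 0.357, 0.682]), array([0.513, 0.458, 0.41 ])) (array([ 4.3, -3.7, 90.6]), array([-0.61, 12.65,  1.1 ]))
[0.575 0.131 0.263] [-0.88  1.09  0.18  1.53  0.93  1.57 -1.09] 0.0 0.0 (array([0.362, 0.385, 0.62 ]), array([0.513, 0.458, 0.322])) (array([92.7, -2. , 86.5]), array([-0.61, 12.65,  1.1 ]))
[0.566 0.178 0.263] [-0.93  1.11  0.16  1.44  0.89  1.65 -1.06] 0.0 0.0 (array([0.347, 0.406, 0.609]), array([0.505, 0.505, 0.322])) (array([90.5, -2.4, 38.5]), array([-0.61, 12.65,  1.1 ]))
```

```bash
python3 -m creep '[0,-1,30,-0.2,4.2,0.3,0,-1,30,-0.2,4.2,0.3,0,-1,28,-0.2,4,0.3]'
python3 - <<'E'
from plan import *
s,t=rep();print(row(s,*pose(-.045,.0915,np.radians(80))))
E
```

```text
clock: 11.67
tool_pos: [0.5752, 0.1375, 0.3398]
eef_rot: [0.484, 0.597, -0.408, 0.492]
contact_force: [1.0, -0.7, -1.5]
opening: 0.263
tip [  5.  -36.6 168.7] pitch 79.4 yaw 4.3 roll 0.7 want [-20.  147.6] F [ 1.  -0.7 -1.5] M [1.19 0.16 0.03]
(array([74.5, -0.3, 20.7]), array([ 0.53, -0.55,  0.78]))
```

```bash
python3 -m creep '[17,0,8,0.2,-0.2,0.3,20,0,4,0.2,-0.2,0.3,20,0,3,0,0,0]'
python3 - <<'E'
from plan import *
s,t=rep();print(row(s,*pose(-.045,.0915,np.radians(80))))
E
```

```text
clock: 11.92
tool_pos: [0.5776, 0.1214, 0.2895]
eef_rot: [0.498, 0.586, -0.407, 0.493]
contact_force: [0.7, -0.2, -1.3]
opening: 0.261
tip [  9.1 -53.1 118.3] pitch 79.5 yaw -5.0 roll -0.8 want [-20.  147.6] F [ 0.7 -0.2 -1.3] M [ 1.18  0.13 -0.  ]
(array([28. , -1. , -4.6]), array([-0.61, -0.5 , -0.9 ]))
```

```bash
python3 -m creep '[14,0,-2,-0.3,-0.3,-0.5,10,0,-1,-0.2,0,-0.3,2,0,0,0,0,0]'
python3 - <<'E'
from plan import *
s,t=rep();print(row(s,*pose(-.022,.0915,np.radians(80))))
E
```

```text
clock: 12.17
tool_pos: [0.5754, 0.1272, 0.2598]
eef_rot: [0.49, 0.591, -0.411, 0.491]
contact_force: [-1.2, 0.4, -2.2]
opening: 0.26
tip [  4.7 -47.6  88.6] pitch 79.7 yaw 1.3 roll 0.3 want [-19.7 147.6] F [-1.2  0.4 -2.2] M [ 1.25  0.15 -0.06]
(array([  1.8,   0.4, -26.6]), array([-0.29, -0.29,  0.23]))
```

```bash
python3 -m creep '[0.8,0,-12,-0.2,-0.2,0.2,0.5,0,-10,0,0,0,0.5,0,-4,0,0,0]'
python3 - <<'E'
from plan import *
s,t=rep();print(row(s,*pose(.004,.0915,np.radians(80))))
a=shot('scene','s10.png')
c=cv2.imread('pics/s10.png')[150:270,330:480];cv2.imwrite('pics/c16.png',cv2.resize(c,None,fx=5,fy=5,interpolation=2))
print(tip_now(get_state())[0])
E
```

```text
clock: 12.42
tool_pos: [0.5702, 0.1548, 0.2628]
eef_rot: [0.489, 0.59, -0.411, 0.494]
contact_force: [-0.5, 0.3, -1.9]
opening: 0.261
tip [  5.2 -20.3  91.6] pitch 80.0 yaw 0.4 roll 0.1 want [-19.4 147.7] F [-0.5  0.3 -1.9] M [ 1.28  0.19 -0.03]
(array([  4.3,   0.6, -23.9]), array([-0.08, -0.01,  0.07]))
[  5.31398212 -19.10796129  91.3144115 ]
```

View pics/c16.png

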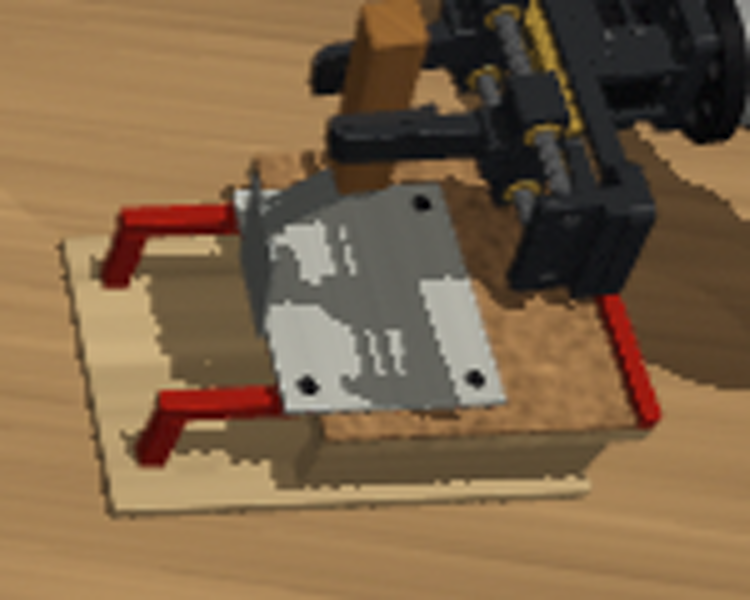

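```bash
python3 -m creep '[0.8,0,-6,0,0,0,0.8,0,-6,0,0,0,0.8,0,-5,0,0,0]'
python3 - <<'E'
from plan import *
s,t=rep();print(row(s,*pose(.004,.0915,np.radians(80))))
E
```

```text
clock: 12.72
tool_pos: [0.5668, 0.1742, 0.265]
eef_rot: [0.489, 0.59, -0.41, 0.495]
contact_force: [-0.1, -1.2, -1.7]
opening: 0.258
tip [ 5.8 -0.5 93.7] pitch 79.9 yaw -0.3 roll -0.1 want [-19.4 147.7] F [-0.1 -1.2 -1.7] M [1.14 0.16 0.02]
(array([ 3. ,  0.3, -4.2]), array([ 0.02, -0.06, -0.05]))
```

```bash
python3 -m creep '[1.2,0,-3,0,0,0,1.2,0,-1.5,0,0,0]'
python3 - <<'E'
from plan import *
s,t=rep();a=shot('scene','s11.png')
c=cv2.imread('pics/s11.png')[150:270,330:480];cv2.imwrite('pics/c17.png',cv2.resize(c,None,fx=5,fy=5,interpolation=2))
E
```

```text
clock: 12.88
tool_pos: [0.5658, 0.1801, 0.2646]
eef_rot: [0.489, 0.589, -0.409, 0.496]
contact_force: [1.0, -1.4, -0.3]
opening: 0.261
tip [ 6.2  5.3 93.3] pitch 80.0 yaw -0.7 roll -0.1 want [-19.4 147.7] F [ 1.  -1.4 -0.3] M [ 0.64  0.   -0.02]
```

View pics/c17.png

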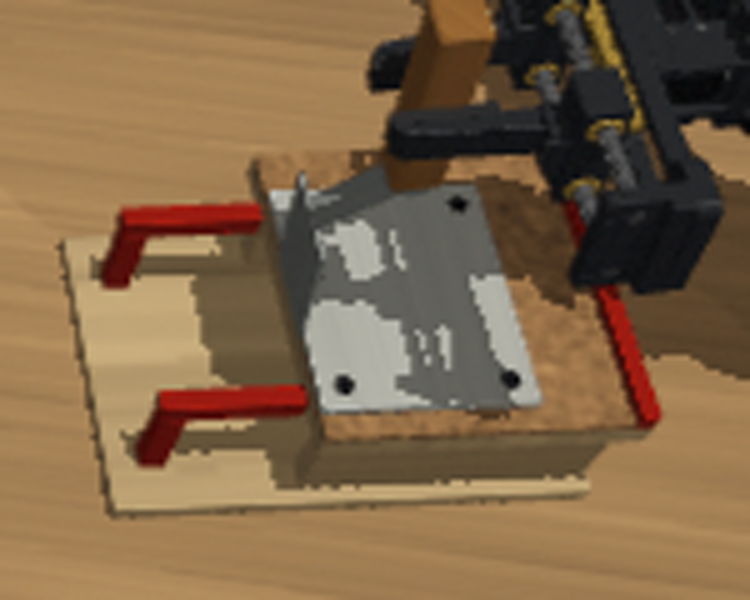

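```bash
python3 -m creep '[-1,0,10,0,0,0,-2,0,20,0,0,0,-10,0,20,0,0,0,-35,0,15,0,2,0,-40,0,10,0,4,0]'
python3 - <<'E'
from plan import *
s,t=rep();P,Rr=pose(-.20,.18,0);q,e,a=ik(P,Rr,s['q']);print(P,q.round(2),s['q'].round(2));print(s['opening'])
E
```

```text
clock: 13.35
tool_pos: [0.5813, 0.0922, 0.324]
eef_rot: [0.503, 0.623, -0.385, 0.459]
contact_force: [1.5, 0.5, -1.0]
opening: 0.259
tip [  1.2 -65.1 155.3] pitch 73.6 yaw 4.3 roll 1.1 want [-26.7 145.8] F [ 1.5  0.5 -1. ] M [1.16 0.1  0.06]
[ 0.63337799 -0.17653535  0.1966    ] [ 0.48  0.82 -0.54  1.52  0.48  0.94 -0.01] [-0.8   0.92  0.14  1.58  0.92  1.55 -0.95]
0.25876027295073073
```

```bash
python3 -m creep '[-12,0,20,0,7,0,-12,0,20,0,7,0,-12,0,20,0,7,0,-12,0,20,0,7,0,-12,0,20,0,7,0]'
python3 - <<'E'
from plan import *
s,t=rep();print(row(s,*pose(-.2,.18,0)))
E
```

```text
clock: 13.77
tool_pos: [0.6061, -0.0217, 0.3296]
eef_rot: [0.595, 0.736, -0.205, 0.249]
contact_force: [-0.2, -0.9, -2.7]
opening: 0.263
tip [  4.3 -88.7 211.9] pitch 37.7 yaw 1.6 roll 0.3 want [-59.5 121. ] F [-0.2 -0.9 -2.7] M [0.69 0.06 0.04]
(array([-43. ,  -4.8, 201.3]), array([ 0.12, 37.68,  1.4 ]))
```

```bash
python3 -m creep '[-12,-1,32,0,7,0.3,-14,-1,32,0,7,0.3,-16,-1,32,0,7,0.3,-18,-1,30,0,7,0.3,-20,-1,25,0,5,0.3]'
python3 - <<'E'
from plan import *
s,t=rep();print(row(s,*pose(-.2,.18,0)))
E
```

```text
clock: 14.18
tool_pos: [0.632, -0.1642, 0.2309]
eef_rot: [0.64, 0.768, -0.011, 0.037]
contact_force: [0.5, -1.2, -1.8]
opening: 0.263
tip [   8.5 -189.3  202. ] pitch 4.1 yaw -0.3 roll -1.7 want [-72.9  83.5] F [ 0.5 -1.2 -1.8] M [-0.05 -0.08  0.03]
(array([-9.9, -2. , 35. ]), array([ 1.72,  4.13, -0.29]))
```

```bash
python3 -m creep '[-10,0,3,0.9,2,5,-10,0,3,0.8,2,7,0,0,0,0,0,7,0,0,0,0,0,7,0,0,0,0,0,7]';python3 -m creep '[0,0,0,0,0,7,0,0,0,0,0,7,0,0,0,0,0,7,0,0,0,0,0,7,0,0,0,0,0,7]';python3 -m creep '[0,0,0,0,0,7,0,0,0,0,0,7,0,0,0,0,0,7,0,0,0,0,0,7,0,0,0,0,0,0]'
cat >> plan.py <<'E'
def rrow(s,z,x=.516,y=-.3767,yaw=-4.6):
    Rt=R.from_euler('z',np.radians(yaw))*R.from_euler('x',np.pi);return row(s,np.array([x,y,z]),Rt)
E
python3 -c "
from plan import *
s=log();print(rrow(s,.2),tip_now(s)[1:],s['q'].round(2))"
```

```text
clock: 14.6
tool_pos: [0.6206, -0.2185, 0.2162]
eef_rot: [0.837, 0.548, -0.006, 0.001]
contact_force: [0.3, 0.3, -2.2]
opening: 0.262
clock: 15.02
tool_pos: [0.6115, -0.2276, 0.2132]
eef_rot: [0.964, 0.265, -0.012, 0.004]
contact_force: [1.7, -0.7, -0.4]
opening: 0.259
clock: 15.43
tool_pos: [0.6033, -0.2335, 0.2113]
eef_rot: [1.0, 0.016, -0.016, 0.009]
contact_force: [0.2, 1.0, -1.9]
opening: 0.262
(array([-91.5, 140.1,  16.6]), array([1.07, 1.77, 6.46])) (np.float64(1.8256192421607458), np.float64(-98.8547801636891), np.float64(-0.967161733252492)) [ 0.2   0.76  0.16  1.51 -0.1   0.9  -1.16]
```

```bash
python3 -m creep '[-20,30,3,0.4,0.8,3,-20,30,4,0.4,0.8,3,-20,30,4,0.2,0.2,0,-20,30,4,0,0,0,-10,14,0,0,0,0]';python3 - <<'E'
from plan import *
s=log();print(rrow(s,.2),tip_now(s)[1:])
w=shot('wrist','w5.png');np.savez('w5.npz',**w);a=shot('scene','s12.png')
E
```

```text
clock: 15.85
tool_pos: [0.5067, -0.3634, 0.1954]
eef_rot: [1.0, -0.025, 0.0, -0.001]
contact_force: [0.2, -0.6, -2.1]
opening: 0.26
(array([10. , 12.8, -4.6]), array([-0.12, -0.  ,  1.73])) (np.float64(-0.00205775488019847), np.float64(-103.5670971357352), np.float64(0.12425603566651183))
```

View pics/w5.png

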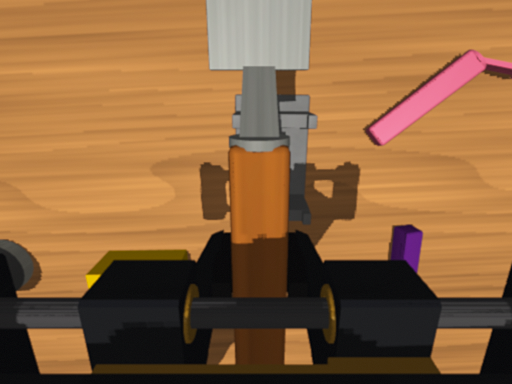

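View pics/s12.png

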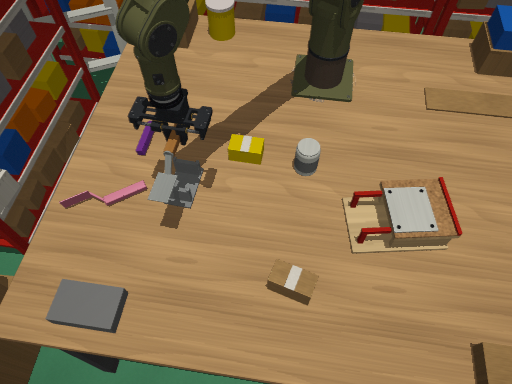

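```bash
python3 -m creep '[6,7,20,0,0,1,4,6,30,0,0,0.7,0,0,30,0,0,0,0,0,15,0,0,0,0,0,0.5,0,0,0]';python3 -c "
from plan import *
s=log();print(rrow(s,.048),tip_now(s)[1:])"
```

```text
clock: 16.37
tool_pos: [0.5171, -0.3784, 0.0994]
eef_rot: [0.999, -0.037, 0.003, -0.0]
contact_force: [0.3, 0.1, -2.0]
opening: 0.264
(array([-1.6, -1.6, 51.4]), array([-0.07, -0.34,  0.39])) (np.float64(-0.3411714890266228), np.float64(-104.90891169207644), np.float64(0.06852907891742523))
```

```bash
python3 -m creep '[-1,-1,15,0,-0.2,0.3,-1,-0.5,15,0,-0.2,0,0,0,10,0,0,0,0,0,4,0,0,0]';python3 -c "
from plan import *
s=log();print(rrow(s,.048),tip_now(s)[1:],s['contact_force'])"
```

```text
clock: 16.7
tool_pos: [0.5173, -0.3752, 0.0552]
eef_rot: [0.999, -0.035, 0.001, -0.001]
contact_force: [-0.1, 0.1, -0.9]
opening: 0.259
(array([-1.2,  1.6,  7.2]), array([-0.11, -0.07,  0.55])) (np.float64(-0.07370960343495299), np.float64(-104.75173789661353), np.float64(0.10476212278169457)) [-0.14401304  0.09326005 -0.89949686]
```

```bash
python3 -m creep '[-0.5,0.5,4,0,0,0.3,-0.3,0.5,3,0,0,0,-0.3,0,1.5,0,0,0]';python3 -c "
from plan import *
s=log();print(rrow(s,.0466),tip_now(s)[1:],s['contact_force'])"
```

```text
clock: 16.95
tool_pos: [0.517, -0.376, 0.0467]
eef_rot: [0.999, -0.037, 0.001, -0.001]
contact_force: [-0.3, 0.5, 3.3]
opening: 0.263
(array([-0.9,  0.7,  0.1]), array([-0.09, -0.15,  0.33])) (np.float64(-0.147019745980256), np.float64(-104.96631710903328), np.float64(0.09126981745262441)) [-0.27325927  0.4574293   3.30276495]
```

```bash
python3 -m creep '[0,0,0,0,0,0,-0.3,0,0.3,0,0,0,-0.3,0,0.3,0,0,0,-0.3,0,0.3,0,0,0]' 70;python3 - <<'E'
from plan import *
s=log();print(s['opening'],s['contact_force'])
w=shot('wrist','w6.png')
E
```

```text
clock: 17.28
tool_pos: [0.5178, -0.3776, 0.0482]
eef_rot: [0.999, -0.037, 0.004, 0.001]
contact_force: [0.7, 0.1, -0.6]
opening: 0.54
0.5402124759339834 [ 0.72551091  0.0721947  -0.6079959 ]
```

View pics/w6.png

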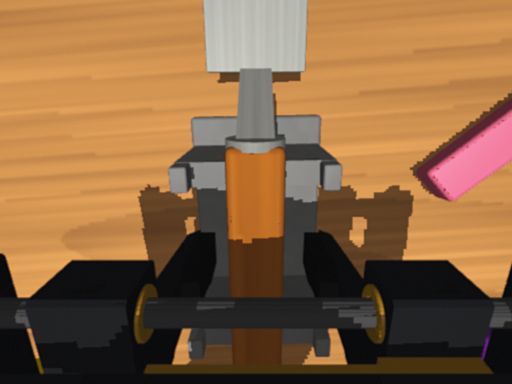

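The lifter lies on both cross-pieces between the horns. Next I'll raise the gripper clear and retreat.

```bash
python3 -m creep '[-0.2,0,-3,0,0,0,0,0,-10,0,0,0,0,0,-25,0,0,0,0,0,-35,0,0,0,0,0,-35,0,0,0]' 70;python3 -m creep '[-20,10,-20,0,0,0,-30,20,-10,0,0,0,-30,20,0,0,0,0,-30,20,0,0,0,0,-30,20,0,0,0,0]';python3 -m creep '[-30,20,0,0,0,0,-20,20,0,0,0,0,0,0,0,0,0,0]';python3 - <<'E'
from plan import *
log()
for n in('scene','top'):
    shot(n,n+'9.png')
a=cv2.imread('pics/scene9.png');b=cv2.imread('pics/top9.png')
cv2.imwrite('pics/f1.png',np.hstack([cv2.resize(a[90:260,80:260],(400,378),interpolation=2),cv2.resize(a[150:270,330:480],(400,378),interpolation=2)]))
cv2.imwrite('pics/f2.png',b)
E
```

```text
clock: 17.75
tool_pos: [0.5125, -0.3743, 0.1544]
eef_rot: [0.999, -0.037, -0.003, -0.003]
contact_force: [0.4, -1.0, 0.5]
opening: 0.793
clock: 18.17
tool_pos: [0.3786, -0.4538, 0.1989]
eef_rot: [1.0, -0.027, 0.011, 0.002]
contact_force: [-0.2, 0.0, -0.7]
opening: 0.795
clock: 18.42
tool_pos: [0.3144, -0.4981, 0.2022]
eef_rot: [0.999, -0.033, 0.009, 0.006]
contact_force: [-0.0, -0.4, 0.7]
opening: 0.796
```

View pics/f1.png

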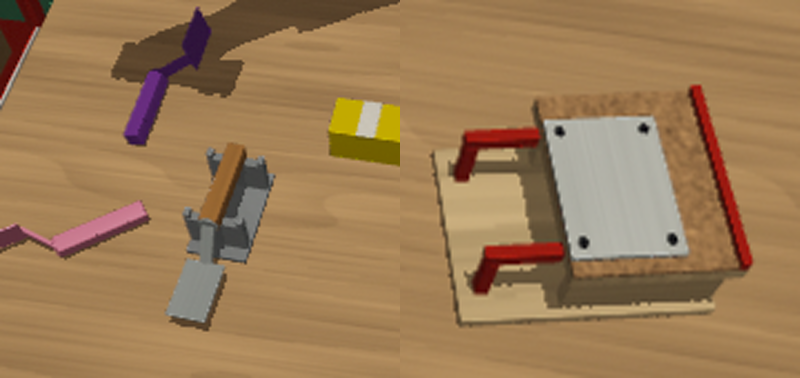

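View pics/f2.png

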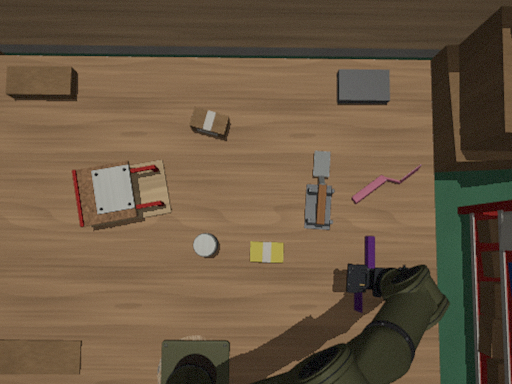

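The top view shows the plate at (112,190) with its bare face up, fully on the cork. The lifter is back on its rest at (320,203). The tin (205,245), yellow carton (267,252) and brown carton (210,123) are where they started.

```bash
python3 -c "
from h import *
print(finish_job())"
```

```text
the job is handed in; nothing more can be done
None
```

The plate is turned over and lies flat on the cork bed with its bare metal face up. I handed the job in at about 18.5 s of the 58 s allowed.

- **Tipping:** I took the wooden-handled lifter from its rest and slid the blade about 40 mm under the plate's free edge. A wrist tilt of roughly 90° then tipped the plate over the step.
- **Extra push:** The plate came down bare side up but hung about 17 mm over the step. I nudged it in with the lifter blade until it was wholly on the cork; only the lifter was used on it.
- **Return:** The lifter is back on the rest, right way up, and the gripper was lifted clear before hand-in.

**Last checks:** The final scene and top pictures show the plate wholly on the cork, the lifter on both cross-pieces between the horns, and both cartons and the tin at their starting pixels. The force readings I saw stayed under about 5 N. My own arm model drifted by up to about 19 mm at the tilted poses; I used it only to judge whether poses could be reached. The finish call gave no verdict.

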